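# Set out two plates over the plinth edge

## Robot

A 6-joint arm with a two-finger parallel gripper is mounted at the origin on the work surface. World frame = base frame: x ahead of the robot, y to its left, z up, the work surface at z = 0. Lengths are in m, angles in degrees, forces in N, time in s.
With the tool pointing down it reaches from about 0.35 to 0.85 m from the base axis. Payload 8.1 kg.
Tool frame: the origin (TCP) lies midway between the tips of the shut fingers; the grasp point (between the pads) lies 19 mm behind it; z points along the fingers, y is the line along which they close (so a half turn about z gives the same grasp; the last joint's range is limited). The gripper opens to 93 mm and grips with 3 to 60 N. Pads are 15 mm wide; open, the fingers measure 128 mm over their backs; the gripper's body (75 mm by 188 mm) begins 65 mm behind the grasp point.
Start: joints at [67.815, 7.471, 85.268, -0, 87.261, -4.893], TCP at [0.178, 0.573, 0.185] pointing down, gripper open.
Joint ranges: [-169.43, 169.43], [-51.17, 129.36], [1.28, 143.12], [-76.62, 256.62], [0, 156.53], [-152.29, 152.29]. Speed limits (degrees/s): [136.94, 136.94, 159.86, 180, 180, 180].

## Interface

Orientations are given as [roll, pitch, yaw] about the fixed x, y, z axes, in that order (R = Rz(yaw) Ry(pitch) Rx(roll)).
In Python, from cell import sense, snapshot, sign_off gives the robot as it stands.
- The arm moves only by the tool arm_command, never from a script. Its argument "commands" is a list of rows, each an object of numbers: "gripper": the opening, from 0 (shut) to 1 (fully open); "dx", "dy", "dz": the shift along the tool's x, y, z each as a share of 0.6 m, from -1 to 1; "wx", "wy", "wz": the turn, a rotation vector about the tool's x, y, z each as a share of 30 degrees, from -1 to 1. A call has 1 to 10 rows; each row is the pose to reach, as a shift and turn from the pose commanded when the call began, along the tool's axes at that moment; what a row does not reach only later rows make up. A row lasts 1/10 s, in which the tool goes at most 50 mm and 8.59 degrees, less where a joint would pass 70% of its speed; a pose out of reach is approached as far as the arm can. A call with a number of a shift or a turn outside -1 to 1 is refused whole. A call with a gripper value outside its range is refused whole. The fingers move at their own pace and stop on an object; "grip_force" is the grip in N (left out, the last holds). Time passes only in rows, so rows that repeat a pose let the fingers close. It gives the time, the measured TCP pose, the force, the opening and the grip force at its end, in the units of the state.
- sense(): the state, without advancing time (a new reading comes with each control period).
- snapshot(name): name is "scene" or "side" or "wrist"; returns a dict with "frame" (384x512x3 uint8, red, green, blue), "fov_y" (degrees; the focal length in pixels is half the picture's height over the tangent of half this angle, whatever the lens; pixels are square), "cx", "cy" (the principal point, pixels), "T" (4x4, takes a point from camera to world coordinates); the wrist camera has in their place "tool_from_camera" (4x4, takes a point from camera to tool coordinates, whose origin is the TCP and whose axes are the flange's). Camera axes: x right, y up, looking along -z (the intrinsics and any distortion apply to the point x, -y, -z); pixel columns grow to the right and rows downward; lengths in m; the calibration is good to about 2 mm. A picture is of the moment at which its call begins: read the wrist's pose just before it. There is no depth.
- sign_off(): hands the job in; it is judged then, once.
The state is a dict: "clock": time; "joints": joint angles; "joint_velocities": joint speeds; "joint_torque": joint torques, N m; "position": TCP position; "eef_rot": TCP orientation; "contact_force": force on the tool from outside, world axes, zero at the start; "wrist_torque": the same for the moment, N m; "gripper_width": finger opening in m; "grip_force": force on a finger pad.
Only numpy, scipy, OpenCV 4.12 (cv2) and the standard library are available. Lean on these libraries where they do the work, as an engineer would, in place of code of your own. Each camera call takes 0.05 s, during which the arm holds its last target. There are 200 camera calls.

## Task

Get the two thin plates ready for pick-up: with the fingertips, slide the grey one and the blue one along the cream plinth, out over its front edge (the long edge away from the robot), until each plate's coloured line lies right over that edge and parallel to it, and leave both lying flat like that. Only push or drag them along the top, never lift them or let one tip off, and leave the glassware and the other things around undisturbed.

Things in the scene. Friction and masses are not known exactly. Their poses are not given: they have to be found in the camera images.
- plinth: low fixed cream platform, 260 mm deep (its x), 500 mm wide (its y), flat top 45 mm above the bench. Origin at the centre of its underside; x points away from the robot towards its front edge, turned up to 0.25 rad from world x; z up
- plinth_edge (a point): middle of the top of the plinth's front edge: the long straight edge farthest from the robot, trimmed with an aluminium strip on its face. Same axes as the plinth: the edge runs along y, beyond it (+x) is free air, plinth top at its z = 0
- grey_plate: dark grey plate lying loose and flat on the plinth, 100 mm long (x), 80 mm wide (y), 6 mm thick, 0.1 to 0.2 kg; left or right half of the plinth. Origin: centre of its underside; x points to its front end, at the start up to 0.3 rad off square to the plinth's front edge. A bright orange line, 4 mm wide, crosses its upper face 25 mm behind the front end (25 mm ahead of its centre)
- grey_plate_line (a point): middle of the grey plate's orange line, taken at the plate's underside; axes as the plate
- blue_plate: blue plate lying loose and flat on the plinth, 100 mm long (x), 80 mm wide (y), 6 mm thick, 0.1 to 0.2 kg; left or right half of the plinth. Origin: centre of its underside; x points to its front end, at the start up to 0.3 rad off square to the plinth's front edge. A white line, 4 mm wide, crosses its upper face 40 mm behind the front end (10 mm ahead of its centre)
- blue_plate_line (a point): middle of the blue plate's white line, taken at the plate's underside; axes as the plate
- amber_jar: small amber glass jar with a cap, 36 mm across, 50 mm tall, on the plinth's left end; origin at the centre of its underside; not to be disturbed
- steel_weight: polished steel laboratory weight, 30 mm across, 46 mm tall with a knob, on the plinth's right end; origin at the centre of its underside; not to be disturbed
- weighing_bottle: small green glass weighing bottle, 26 mm across, 40 mm tall, on the plinth between the two plates; origin at the centre of its underside; not to be disturbed
- conical_flask: clear conical flask, 82 mm across its base, 118 mm tall, on the bench left of the plinth; origin at the centre of its underside; not to be disturbed
- beaker: clear glass beaker, 68 mm across, 85 mm tall, on the bench left of the plinth; origin at the centre of its underside; not to be disturbed
- wash_bottle: white wash bottle with blue cap, 64 mm across, 150 mm tall, on the bench right of the plinth; origin at the centre of its underside; not to be disturbed
- sample_cup: open cream sample cup, 60 mm across, 45 mm tall, on the bench right of the plinth; origin at the centre of its underside; not to be disturbed
Things that resemble listed ones, but are neither listed nor needed, are in the scene too. Of the things shaped like the blue_plate, the blue one is meant.

How it is judged:
By the outcome, as a careful person would: the job done as asked, in the order asked, and still so for the second after the job is handed in, with the robot touching nothing.
It also fails if it takes over 58 s, if anything falls off the work surface, if the arm or the gripper's body presses on something with over 40 N, if the wrist force passes 120 N, or if a joint passes its speed limit or range.

## Working session

There is one attempt and no reset: what is moved stays moved. The work goes in short steps, Python scripts to look and compute and a tool call to move; the robot and the scene stay as the last step left them, time stands still between calls to the robot, and variables do not carry over. Pictures are saved under pics/ and viewed, at most 12 in all, crops included, and the job is handed in when it is done.

Besides the shell and the picture viewer there is one more tool, called after ">>>" as a command line: name --argument value ..., lists and objects as JSON in quotes. arm_command: Moves the arm, as the interface text tells. Shift numbers are shares of 0.6 m and turn numbers shares of 30 degrees, none past 1 either way. Its arguments: {"type":"object","properties":{"commands":{"type":"array","items":{"type":"object","properties":{"gripper":{"type":"number"},"dx":{"type":"number","minimum":-1,"maximum":1},"dy":{"type":"number","minimum":-1,"maximum":1},"dz":{"type":"number","minimum":-1,"maximum":1},"wx":{"type":"number","minimum":-1,"maximum":1},"wy":{"type":"number","minimum":-1,"maximum":1},"wz":{"type":"number","minimum":-1,"maximum":1}}}},"grip_force":{"type":"number"}},"required":["commands"]}

```bash
ls; mkdir -p pics; python3 - <<'E'
from cell import sense,snapshot
import cv2,numpy as np
print(sense())
for n in("scene","side"):
    s=snapshot(n);np.save(f"pics/{n}0.npy",s,allow_pickle=True)
    print(n,{k:v for k,v in s.items() if k!="frame"})
    cv2.imwrite(f"pics/{n}0.png",cv2.resize(s["frame"][:,:,::-1],(800,600),interpolation=cv2.INTER_CUBIC))
s=snapshot("wrist");print({k:v for k,v in s.items() if k!="frame"})
E
```

```text
pics
{'clock': 0.0, 'joints': array([ 6.78142644e+01,  7.51385457e+00,  8.53304752e+01, -4.56460178e-04,
        8.72591474e+01, -4.89096029e+00]), 'joint_velocities': array([ 0.01775525, -0.01721646,  0.0083093 , -0.04727503, -0.02580101,
        0.01984625]), 'joint_torque': array([ 8.55295948e-04, -5.59843183e+01, -4.91758096e+01,  7.67940329e-02,
        3.55918903e-02, -1.24243884e-04]), 'position': array([0.17809656, 0.57230392, 0.18368909]), 'eef_rot': array([-1.79896861e+02, -8.36818957e-03,  1.62705239e+02]), 'contact_force': array([ 0.68729467, -0.20221254, -0.17983996]), 'wrist_torque': array([ 0.04996971, -0.03358282, -0.03363013]), 'grip_force': 0.0, 'gripper_width': 0.09365593214761044}
scene {'fov_y': 45.816185449403605, 'cx': 246.96215438304125, 'cy': 193.72787246739847, 'T': array([[-0.61688434, -0.64489022,  0.45118766,  1.12792654],
       [ 0.78696728, -0.49690212,  0.36574688,  0.48735334],
       [-0.01167048,  0.58069345,  0.81403864,  1.14242343],
       [ 0.        ,  0.        ,  0.        ,  1.        ]])}
side {'fov_y': 49.699059270157946, 'cx': 255.42980358168026, 'cy': 188.40703685465056, 'T': array([[ 0.76897826,  0.27640794, -0.5764296 , -0.15065418],
       [-0.63892925,  0.36195755, -0.6787902 , -0.81634549],
       [ 0.02102005,  0.89027264,  0.45494261,  0.6372482 ],
       [ 0.        ,  0.        ,  0.        ,  1.        ]])}
{'fov_y': 67.60978919700382, 'cx': 256.71166312963607, 'cy': 192.30433696190127, 'tool_from_camera': array([[-1.35249361e-03,  9.53564661e-01,  3.01185338e-01,
         8.44522334e-02],
       [ 9.99999060e-01,  1.35756656e-03,  1.92455736e-04,
         1.58321721e-04],
       [-2.25360153e-04,  3.01185315e-01, -9.53565601e-01,
        -1.99320033e-01],
       [ 0.00000000e+00,  0.00000000e+00,  0.00000000e+00,
         1.00000000e+00]])}
```

View pics/scene0.png

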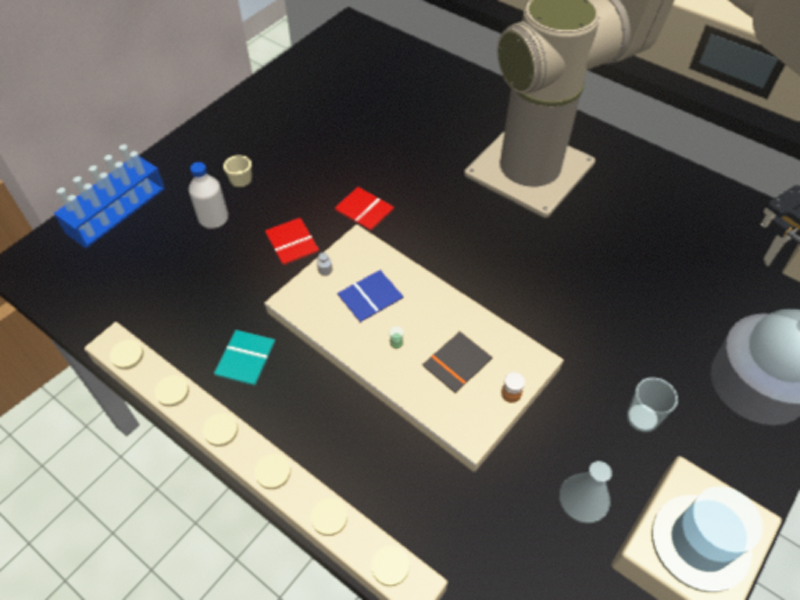

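View pics/side0.png

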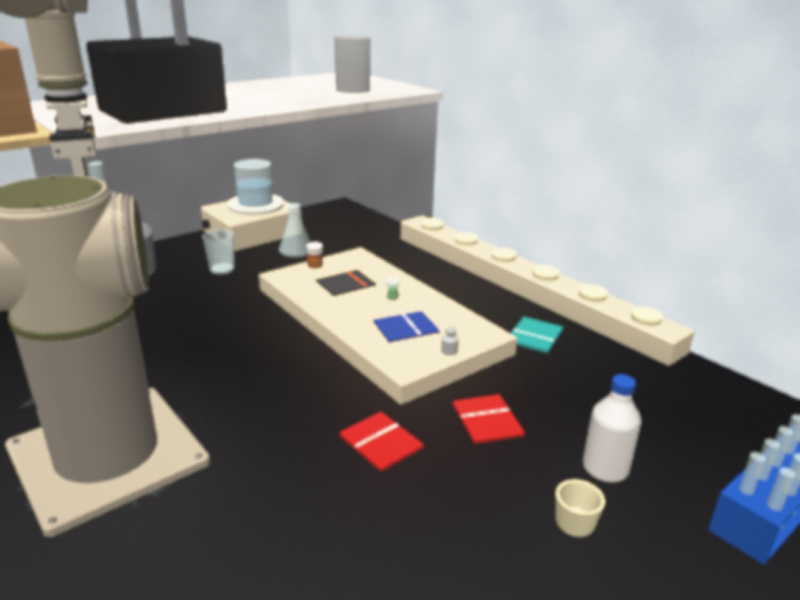

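The scene view (800x600) shows the plinth centred near (412,345), the blue plate at (370,295), the grey plate at (458,361), the green bottle at (397,337), the jar at (513,387) and the weight at (324,263). The other plate-shaped things, red at (291,240) and (364,208) and teal at (245,357), lie on the bench. The only blue one is on the plinth, so that is the one meant.

```bash
cat > h.py <<'E'
import numpy as np,cv2
from cell import sense,snapshot
from scipy.spatial.transform import Rotation as Ro
def get(n):
    st=sense(); s=snapshot(n)
    if n=="wrist":
        W=np.eye(4);W[:3,:3]=Ro.from_euler("xyz",st["eef_rot"],degrees=True).as_matrix();W[:3,3]=st["position"]
        s["T"]=W@s["tool_from_camera"]
    return s
def ray(s,uv,z):
    uv=np.atleast_2d(uv).astype(float);f=s["frame"].shape[0]/2/np.tan(np.radians(s["fov_y"]/2))
    d=np.c_[(uv[:,0]-s["cx"])/f,-(uv[:,1]-s["cy"])/f,-np.ones(len(uv))]@s["T"][:3,:3].T
    o=s["T"][:3,3];return (o+d*((z-o[2])/d[:,2])[:,None])[:,:2]
def proj(s,P):
    f=s["frame"].shape[0]/2/np.tan(np.radians(s["fov_y"]/2))
    p=(np.atleast_2d(P)-s["T"][:3,3])@s["T"][:3,:3];return np.c_[s["cx"]-f*p[:,0]/p[:,2],s["cy"]+f*p[:,1]/p[:,2]]
def big(m,seed=None):
    n,l,st,c=cv2.connectedComponentsWithStats(m.astype(np.uint8))
    if seed is not None and l[seed[1],seed[0]]: return l==l[seed[1],seed[0]]
    return l==1+np.argmax(st[1:,4])
def rect(m,s,z):   # min area rect of ray-cast contour, world mm
    c=max(cv2.findContours(m.astype(np.uint8),0,1)[0],key=cv2.contourArea)[:,0]
    return cv2.minAreaRect((ray(s,c,z)*1000).astype(np.float32))
E
python3 - <<'E'
from h import *
for n in("scene","side"):
    s=np.load(f"pics/{n}0.npy",allow_pickle=True).item();im=s["frame"];hsv=cv2.cvtColor(im,cv2.COLOR_RGB2HSV)
    H,S,V=[hsv[...,i].astype(int) for i in range(3)]
    k=512/800; sd=lambda x,y:(int(x*k),int(y*k))
    sc=n=="scene"
    # top brightness vs face brightness
    for p in ([(420,310),(440,420),(370,390),(370,390)] if sc else [(360,290),(380,380),(450,385)]):
        q=sd(*p);print(n,p,im[q[1],q[0]],hsv[q[1],q[0]])
    p=sd(*((458,350) if sc else (335,285)));print("grey",im[p[1],p[0]])
    b=big((H>105)&(H<130)&(S>120)&(V>60),sd(*((375,285) if sc else (395,325))));print("blue",b.sum(),rect(b,s,.051))
    o=big((H>3)&(H<16)&(S>150)&(V>120),sd(*((447,368) if sc else (357,278))));print("orange",o.sum(),rect(o,s,.051))
E
```

```text
scene (420, 310) [241 230 195] [ 23  49 241]
scene (440, 420) [243 232 198] [ 23  47 243]
scene (370, 390) [125 115  95] [ 20  61 125]
scene (370, 390) [125 115  95] [ 20  61 125]
grey [96 92 87]
blue 347 ((506.11834716796875, -32.6075325012207), (75.13130950927734, 51.0421028137207), 72.003662109375)
orange 50 ((569.09716796875, 172.6527862548828), (73.4794692993164, 5.511749267578125), 82.66452026367188)
side (360, 290) [190 175 148] [ 19  56 190]
side (380, 380) [189 174 146] [ 20  58 189]
side (450, 385) [68 58 51] [12 64 68]
grey [89 85 85]
blue 230 ((502.38848876953125, -36.98390579223633), (72.29225158691406, 51.029815673828125), 71.66255950927734)
orange 38 ((547.686767578125, 301.1705322265625), (43.55027389526367, 24.240148544311523), 56.57493591308594)
```

```bash
python3 - <<'E'
from h import *
s=np.load("pics/scene0.npy",allow_pickle=True).item();im=s["frame"];hsv=cv2.cvtColor(im,cv2.COLOR_RGB2HSV)
H,S,V=[hsv[...,i].astype(int) for i in range(3)];k=.64
m=big((V>185)&(S<90)&(H>12)&(H<35),(int(420*k),int(310*k)))
c=max(cv2.findContours(m.astype(np.uint8),0,1)[0],key=cv2.contourArea)
hull=cv2.convexHull(c);fill=cv2.fillConvexPoly(np.zeros(m.shape,np.uint8),hull,1)
r=rect(fill,s,.045);print("plinth",r,cv2.boxPoints(r))
inside=cv2.erode(fill,np.ones((5,5)))>0
non=inside&~m
n,l,st,ce=cv2.connectedComponentsWithStats(non.astype(np.uint8))
for i in range(1,n):
    if st[i,4]>25:
        print(i,st[i,4],ce[i]/k,rect(l==i,s,.051))
w=inside&(S<60)&(V>150)&(cv2.dilate(((H>105)&(H<130)&(S>120)).astype(np.uint8),np.ones((5,5)))>0)
E
```

```text
plinth ((542.1500244140625, 65.7728271484375), (503.5542907714844, 264.1040954589844), 87.24150848388672) [[ 398.1339  -179.35742]
 [ 661.932   -192.06775]
 [ 686.16614  310.90308]
 [ 422.36804  323.6134 ]]
1 93 [324.29435484 265.97782258] ((527.4256591796875, -154.49302673339844), (45.64916229248047, 28.23964500427246), 55.07709503173828)
2 783 [369.52426564 294.89942529] ((526.622314453125, -39.52167510986328), (83.7779769897461, 102.61910247802734), 72.64019012451172)
3 94 [395.66156915 337.84906915] ((573.7195434570312, 58.6330451965332), (40.64828872680664, 22.768775939941406), 37.3570556640625)
4 925 [456.68581081 361.11993243] ((545.4425659179688, 175.22613525390625), (81.25929260253906, 102.1857681274414), 82.68295288085938)
5 106 [510.1120283  394.03007075] ((544.5614624023438, 286.3503112792969), (30.774660110473633, 34.21539306640625), 18.322250366210938)
```

```bash
cat >> h.py <<'E'
def go(x,y,z,yaw):
    st=sense();R=Ro.from_euler("xyz",st["eef_rot"],degrees=True)
    d=R.inv().apply(np.array([x,y,z])-st["position"])
    w=(R.inv()*Ro.from_euler("xyz",[180,0,yaw],degrees=True)).as_rotvec(degrees=True)
    print("t",round(st["clock"],2),"pos",st["position"].round(4),"rot",st["eef_rot"].round(2),"F",st["contact_force"].round(1),"w",round(st["gripper_width"],4))
    print("shift",(d/.6).round(4),"turn",(w/30).round(4),"mm",(d*1000).round(1))
# plinth frame (mm): origin top centre
C=np.array([542.15,65.77]);PY=-2.76
def p2w(u,v,yaw=PY,c=C):
    a=np.radians(yaw);return c+[u*np.cos(a)-v*np.sin(a),u*np.sin(a)+v*np.cos(a)]
def w2p(P,c=C,yaw=PY):
    a=np.radians(yaw);d=np.atleast_2d(P)-c;return np.c_[d@[np.cos(a),np.sin(a)],d@[-np.sin(a),np.cos(a)]]
E
python3 - <<'E'
from h import *
s=np.load("pics/scene0.npy",allow_pickle=True).item()
for n,p in dict(dome=(760,400),beaker=(645,420),flask=(585,500)).items(): print(n,ray(s,np.array(p)*.64,0))
print(p2w(-80,0,-7.3,np.array([545.4,175.2])))
go(.466,.185,.20,172.7)
E
```

```text
dome [[0.2545272  0.63600996]]
beaker [[0.41592142 0.49185241]]
flask [[0.60849796 0.47928034]]
[466.04844459 185.36516869]
t 0.15 pos [0.1782 0.5724 0.1839] rot [-1.7992e+02 -1.0000e-02  1.6271e+02] F [ 0.1 -0.5 -0.7] w 0.0933
shift [-0.65   -0.474  -0.0262] turn [-0.0026 -0.0004 -0.3331] mm [-390.  -284.4  -15.7]
```

>>> arm_command --commands '[{"dx": -0.05,"dy": -0.05,"dz": -0.04,"gripper": 0.43},{"dx": -0.65,"dy": -0.474,"dz": -0.03,"wz": -0.333,"gripper": 0.43},{"dx": -0.65,"dy": -0.474,"dz": -0.03,"wz": -0.333,"gripper": 0.43},{"dx": -0.65,"dy": -0.474,"dz": -0.03,"wz": -0.333,"gripper": 0.43},{"dx": -0.65,"dy": -0.474,"dz": -0.03,"wz": -0.333,"gripper": 0.43},{"dx": -0.65,"dy": -0.474,"dz": -0.03,"wz": -0.333,"gripper": 0.43},{"dx": -0.65,"dy": -0.474,"dz": -0.03,"wz": -0.333,"gripper": 0.43},{"dx": -0.65,"dy": -0.474,"dz": -0.03,"wz": -0.333,"gripper": 0.43},{"dx": -0.65,"dy": -0.474,"dz": -0.03,"wz": -0.333,"gripper": 0.43},{"dx": -0.65,"dy": -0.474,"dz": -0.03,"wz": -0.333,"gripper": 0.43}]'

```text
schema error: expected keys gripper, dx, dy, dz, wx, wy, wz
```

```bash
python3 - <<'E'
from h import *
go(.466,.185,.15,172.7)
s=get("wrist");np.save("pics/w1.npy",s,allow_pickle=True)
cv2.imwrite("pics/w1.png",cv2.resize(s["frame"][:,:,::-1],(800,600)))
E
```

```text
t 0.15 pos [0.1782 0.5724 0.1839] rot [-1.7992e+02 -1.0000e-02  1.6271e+02] F [ 0.1 -0.5 -0.7] w 0.0933
shift [-0.65   -0.4739  0.0572] turn [-0.0026 -0.0004 -0.3331] mm [-390.  -284.3   34.3]
```

View pics/w1.png

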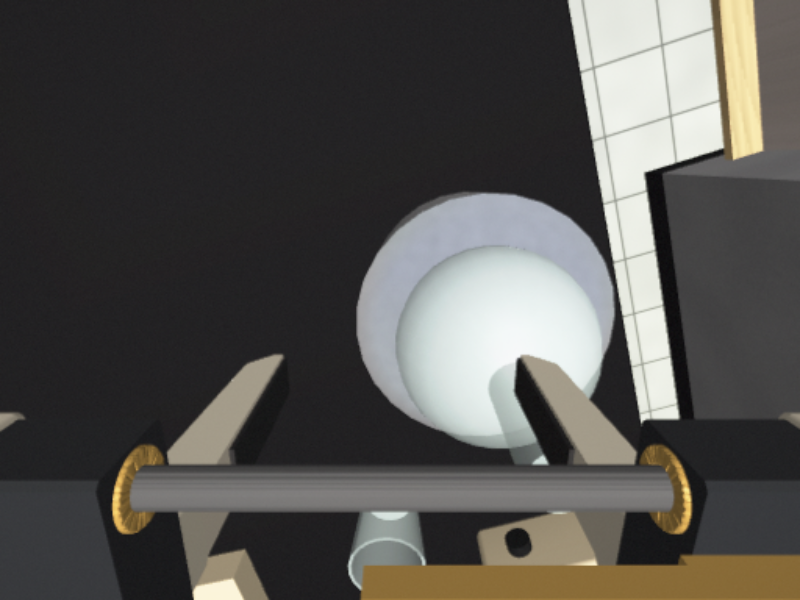

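The call was refused because every row needs all the keys. The wrist view shows the dome next to the gripper, fingertips at (270,358) and (535,358), and forward (image bottom) hidden behind the gripper. I'll turn the tool half round so the camera sits on the plinth's front side.

>>> arm_command --commands '[{"dx": 0,"dy": 0,"dz": -0.08,"wx": 0,"wy": 0,"wz": 0,"gripper": 0.43},{"dx": -0.65,"dy": -0.474,"dz": -0.08,"wx": 0,"wy": 0,"wz": 1,"gripper": 0.43},{"dx": -0.65,"dy": -0.474,"dz": -0.08,"wx": 0,"wy": 0,"wz": 1,"gripper": 0.43},{"dx": -0.65,"dy": -0.474,"dz": -0.08,"wx": 0,"wy": 0,"wz": 1,"gripper": 0.43},{"dx": -0.65,"dy": -0.474,"dz": -0.08,"wx": 0,"wy": 0,"wz": 1,"gripper": 0.43},{"dx": -0.65,"dy": -0.474,"dz": -0.08,"wx": 0,"wy": 0,"wz": 1,"gripper": 0.43},{"dx": -0.65,"dy": -0.474,"dz": -0.08,"wx": 0,"wy": 0,"wz": 1,"gripper": 0.43},{"dx": -0.65,"dy": -0.474,"dz": -0.08,"wx": 0,"wy": 0,"wz": 1,"gripper": 0.43},{"dx": -0.65,"dy": -0.474,"dz": -0.08,"wx": 0,"wy": 0,"wz": 1,"gripper": 0.43},{"dx": -0.65,"dy": -0.474,"dz": -0.08,"wx": 0,"wy": 0,"wz": 1,"gripper": 0.43}]'

```text
clock: 1.2
position: [0.4475, 0.2098, 0.2328]
eef_rot: [180.0, 0.0, 132.7]
contact_force: [1.2, 0.5, 0.7]
gripper_width: 0.04
grip_force: 0.0
```

>>> arm_command --commands '[{"dx": 0,"dy": 0,"dz": 0,"wx": 0,"wy": 0,"wz": 1,"gripper": 0.43},{"dx": 0,"dy": 0,"dz": 0,"wx": 0,"wy": 0,"wz": 1,"gripper": 0.43},{"dx": 0,"dy": 0,"dz": 0,"wx": 0,"wy": 0,"wz": 1,"gripper": 0.43},{"dx": 0,"dy": 0,"dz": 0,"wx": 0,"wy": 0,"wz": 1,"gripper": 0.43}]'

```text
clock: 1.6
position: [0.4467, 0.2113, 0.2325]
eef_rot: [-180.0, -0.0, 102.3]
contact_force: [0.5, -0.9, -0.7]
gripper_width: 0.0402
grip_force: 0.0
```

>>> arm_command --commands '[{"dx": 0,"dy": 0,"dz": 0,"wx": 0,"wy": 0,"wz": 1,"gripper": 0.43},{"dx": 0,"dy": 0,"dz": 0,"wx": 0,"wy": 0,"wz": 1,"gripper": 0.43},{"dx": 0,"dy": 0,"dz": 0,"wx": 0,"wy": 0,"wz": 1,"gripper": 0.43},{"dx": 0,"dy": 0,"dz": 0,"wx": 0,"wy": 0,"wz": 1,"gripper": 0.43}]'

```text
clock: 2.0
position: [0.4465, 0.2116, 0.2326]
eef_rot: [-180.0, 0.0, 72.4]
contact_force: [0.3, -0.2, -0.3]
gripper_width: 0.0396
grip_force: 0.0
```

>>> arm_command --commands '[{"dx": 0,"dy": 0,"dz": 0,"wx": 0,"wy": 0,"wz": 1,"gripper": 0.43},{"dx": 0,"dy": 0,"dz": 0,"wx": 0,"wy": 0,"wz": 1,"gripper": 0.43},{"dx": 0,"dy": 0,"dz": 0,"wx": 0,"wy": 0,"wz": 1,"gripper": 0.43},{"dx": 0,"dy": 0,"dz": 0,"wx": 0,"wy": 0,"wz": 1,"gripper": 0.43}]'

```text
clock: 2.4
position: [0.4465, 0.2116, 0.2326]
eef_rot: [-180.0, 0.0, 42.4]
contact_force: [0.2, 0.4, 0.0]
gripper_width: 0.0398
grip_force: 0.0
```

>>> arm_command --commands '[{"dx": 0,"dy": 0,"dz": 0,"wx": 0,"wy": 0,"wz": 1,"gripper": 0.43},{"dx": 0,"dy": 0,"dz": 0,"wx": 0,"wy": 0,"wz": 1,"gripper": 0.43},{"dx": 0,"dy": 0,"dz": 0,"wx": 0,"wy": 0,"wz": 1,"gripper": 0.43},{"dx": 0,"dy": 0,"dz": 0,"wx": 0,"wy": 0,"wz": 1,"gripper": 0.43}]'

```text
clock: 2.8
position: [0.4465, 0.2116, 0.2326]
eef_rot: [180.0, 0.0, 12.4]
contact_force: [0.1, 0.1, -0.1]
gripper_width: 0.0399
grip_force: 0.0
```

```bash
python3 - <<'E'
from h import *
print(sense()["joints"].round(1))
go(.466,.185,.16,-7.3)
E
```

```text
[ 19.4 -10.   97.5   0.   92.5  97. ]
t 2.8 pos [0.4465 0.2116 0.2326] rot [1.800e+02 2.000e-02 1.237e+01] F [ 0.1  0.1 -0.1] w 0.0399
shift [0.0222 0.0503 0.1209] turn [2.000e-04 6.000e-04 6.558e-01] mm [13.3 30.2 72.5]
```

>>> arm_command --commands '[{"dx": 0.022,"dy": 0.05,"dz": 0.12,"wx": 0,"wy": 0,"wz": 0.656,"gripper": 0.43},{"dx": 0.022,"dy": 0.05,"dz": 0.12,"wx": 0,"wy": 0,"wz": 0.656,"gripper": 0.43},{"dx": 0.022,"dy": 0.05,"dz": 0.12,"wx": 0,"wy": 0,"wz": 0.656,"gripper": 0.43},{"dx": 0.022,"dy": 0.05,"dz": 0.12,"wx": 0,"wy": 0,"wz": 0.656,"gripper": 0.43}]'

```text
clock: 3.2
position: [0.4653, 0.1847, 0.1593]
eef_rot: [179.9, 0.1, -7.0]
contact_force: [-0.8, 0.2, 0.8]
gripper_width: 0.04
grip_force: 0.0
```

```bash
python3 - <<'E'
from h import *
s=get("wrist");np.save("pics/w2.npy",s,allow_pickle=True)
cv2.imwrite("pics/w2.png",cv2.resize(s["frame"][:,:,::-1],(800,600)))
go(.466,.185,.07,-7.3)
E
```

```text
t 3.25 pos [0.466  0.1852 0.1605] rot [ 1.7999e+02  3.0000e-02 -6.9100e+00] F [-0.4  0.  -0.3] w 0.0397
shift [1.000e-04 3.000e-04 1.509e-01] turn [0.0002 0.0011 0.0129] mm [ 0.1  0.2 90.5]
```

View pics/w2.png

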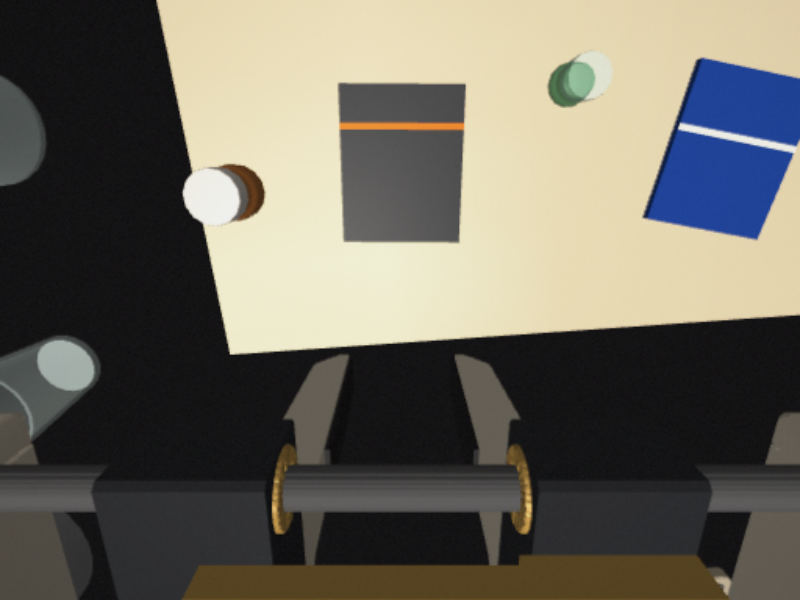

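The wrist view shows the grey plate square to the fingers, rear edge at row 242 (columns 343–460) and orange line at row 126. The jar is at (220,193), the bottle at (580,82), the blue plate at (730,150), and the fingertips at (348,355) and (457,355).

```bash
cat >> h.py <<'E'
def masks(s):
    im=s["frame"].astype(int);hsv=cv2.cvtColor(s["frame"],cv2.COLOR_RGB2HSV).astype(int);H,S,V=hsv[...,0],hsv[...,1],hsv[...,2]
    return dict(orange=(H>3)&(H<18)&(S>150)&(V>120),blue=(H>105)&(H<130)&(S>120)&(V>60),cream=(H>12)&(H<35)&(S>20)&(S<100)&(V>150),dark=(V<130)&(S<60)&(V>30))
E
python3 - <<'E'
from h import *
s=np.load("pics/w2.npy",allow_pickle=True).item();k=.64;sd=lambda x,y:(int(x*k),int(y*k))
m=masks(s)
for n,p in dict(dark=(400,190),orange=(400,126),blue=(700,190)).items():
    b=big(m[n],sd(*p));r=rect(b,s,.051);print(n,b.sum(),np.round(r[0],1),np.round(r[1],1),round(r[2],2))
b=m["dark"]|m["orange"];b=big(cv2.morphologyEx(b.astype(np.uint8),cv2.MORPH_CLOSE,np.ones((5,5)))>0,sd(400,190));print("grey",rect(b,s,.051))
# plinth back edge line
c=[(x,np.where(m["cream"][200:240,x])[0].max()+200.5) for x in range(160,500,10)]
w=ray(s,c,.045)*1000;print("back edge: mid",w2p(w)[[0,-1]],"angle",np.degrees(np.arctan(np.polyfit(w[:,1],w[:,0],1)[0])))
print("tips",ray(s,np.array([(348,355),(457,355)])*k,sense()["position"][2])*1000)
E
```

```text
dark 5383 [531.1 176.9] [79.  71.7] 82.59
orange 316 [569.  171.7] [78.2  2.8] 82.88
blue 7541 [526.4 -38. ] [81.6 98.8] 72.55
grey ((544.60498046875, 175.13427734375), (79.06491088867188, 98.8709945678711), 82.59493255615234)
back edge: mid [[-129.80227561  234.38027383]
 [-130.3276063  -152.56487237]] angle 2.821366632063759
tips [[462.77406555 211.17669517]
 [456.23739989 159.04515249]]
```

>>> arm_command --commands '[{"dx": 0,"dy": 0,"dz": 0.08,"wx": 0,"wy": 0,"wz": 0,"gripper": 0.43},{"dx": 0,"dy": 0,"dz": 0.14,"wx": 0,"wy": 0,"wz": 0,"gripper": 0.43},{"dx": 0,"dy": 0,"dz": 0.16,"wx": 0,"wy": 0,"wz": 0,"gripper": 0.43},{"dx": 0,"dy": 0,"dz": 0.17,"wx": 0,"wy": 0,"wz": 0,"gripper": 0.43},{"dx": 0,"dy": 0,"dz": 0.17,"wx": 0,"wy": 0,"wz": 0,"gripper": 0.43},{"dx": 0,"dy": 0,"dz": 0.17,"wx": 0,"wy": 0,"wz": 0,"gripper": 0.43}]'

```text
clock: 3.85
position: [0.4678, 0.1859, 0.061]
eef_rot: [-179.9, -0.2, -6.9]
contact_force: [-0.1, -0.3, 0.0]
gripper_width: 0.0404
grip_force: 0.0
```

>>> arm_command --commands '[{"dx": 0,"dy": 0,"dz": 0.012,"wx": 0,"wy": 0,"wz": 0.013,"gripper": 0.43},{"dx": 0,"dy": 0,"dz": 0.018,"wx": 0,"wy": 0,"wz": 0.013,"gripper": 0.43},{"dx": 0,"dy": 0,"dz": 0.018,"wx": 0,"wy": 0,"wz": 0.013,"gripper": 0.43},{"dx": 0,"dy": 0,"dz": 0.018,"wx": 0,"wy": 0,"wz": 0.013,"gripper": 0.43}]'

```text
clock: 4.25
position: [0.4661, 0.1853, 0.0479]
eef_rot: [180.0, 0.0, -7.4]
contact_force: [0.1, 0.6, -0.7]
gripper_width: 0.0399
grip_force: 0.0
```

```bash
python3 - <<'E'
from h import *
print(sense()["contact_force"])
s=get("wrist");np.save("pics/w3.npy",s,allow_pickle=True)
cv2.imwrite("pics/w3.png",cv2.resize(s["frame"][:,:,::-1],(800,600)))
P=p2w(-60,0,-7.3,np.array([544.8,175.2]))/1000;print(P)
go(P[0],P[1],.0475,-7.4)
E
```

```text
[ 0.14592917  0.56096618 -0.66913907]
[0.48528633 0.18282388]
t 4.3 pos [0.4662 0.1853 0.048 ] rot [-180.      0.     -7.36] F [-1.4 -0.9  0.3] w 0.0401
shift [0.0321 0.     0.0009] turn [-0.      0.      0.0013] mm [19.3  0.   0.5]
```

View pics/w3.png

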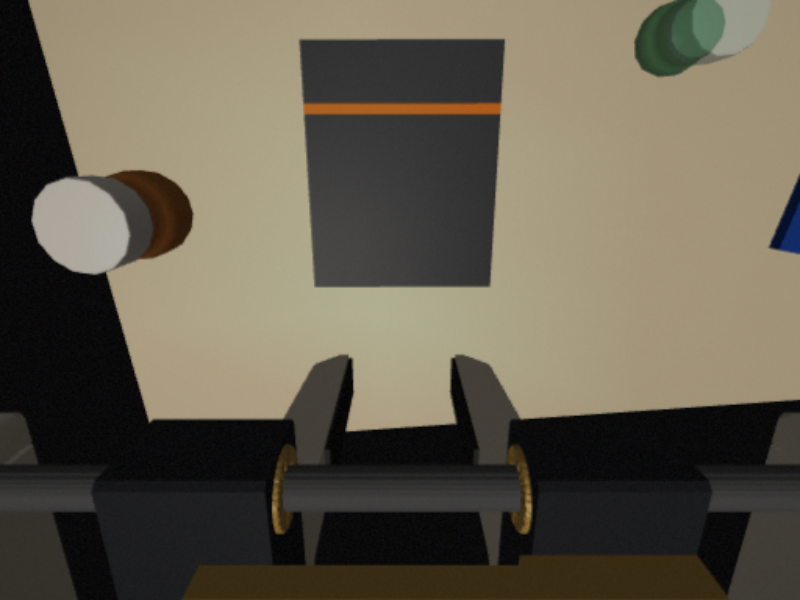

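Rear edge at row 287, tips at row 355, no contact. Lowering 1 mm and making a short first push to calibrate the finger contact offset.

>>> arm_command --commands '[{"dx": 0.02,"dy": 0,"dz": 0.0017,"wx": 0,"wy": 0,"wz": 0,"gripper": 0.43},{"dx": 0.03,"dy": 0,"dz": 0.0017,"wx": 0,"wy": 0,"wz": 0,"gripper": 0.43},{"dx": 0.035,"dy": 0,"dz": 0.0017,"wx": 0,"wy": 0,"wz": 0,"gripper": 0.43},{"dx": 0.04,"dy": 0,"dz": 0.0017,"wx": 0,"wy": 0,"wz": 0,"gripper": 0.43},{"dx": 0.045,"dy": 0,"dz": 0.0017,"wx": 0,"wy": 0,"wz": 0,"gripper": 0.43},{"dx": 0.05,"dy": 0,"dz": 0.0017,"wx": 0,"wy": 0,"wz": 0,"gripper": 0.43},{"dx": 0.055,"dy": 0,"dz": 0.0017,"wx": 0,"wy": 0,"wz": 0,"gripper": 0.43},{"dx": 0.06,"dy": 0,"dz": 0.0017,"wx": 0,"wy": 0,"wz": 0,"gripper": 0.43},{"dx": 0.06,"dy": 0,"dz": 0.0017,"wx": 0,"wy": 0,"wz": 0,"gripper": 0.43}]'

```text
clock: 5.2
position: [0.5022, 0.1806, 0.047]
eef_rot: [180.0, -0.0, -7.4]
contact_force: [0.3, -0.2, -0.5]
gripper_width: 0.0399
grip_force: 0.0
```

```bash
cat >> h.py <<'E'
def plate(s,which):
    m=masks(s);g=which=="grey"
    z=.051
    ln=big(m["orange"]) if g else None
    if g:
        b=cv2.morphologyEx((m["dark"]|m["orange"]).astype(np.uint8),cv2.MORPH_CLOSE,np.ones((5,5)))
        yy,xx=np.where(ln);b=big(b>0,(int(xx.mean()),int(yy.mean())))
        r=rect(ln,s,z);print("orange plinth-frame",w2p(r[0]).round(1),np.round(r[1],1),round(r[2]-90-PY if r[2]>45 else r[2]-PY,2))
    else: b=big(cv2.morphologyEx(m["blue"].astype(np.uint8),cv2.MORPH_CLOSE,np.ones((9,9)))>0)
    r=rect(b,s,z);print(which,"plinth-frame",w2p(r[0]).round(1),np.round(r[1],1),"yaw rel",round(r[2]-90-PY if r[2]>45 else r[2]-PY,2),"mean",w2p(np.mean(cv2.boxPoints(r),0)).round(1))
E
python3 - <<'E'
from h import *
s=get("wrist");np.save("pics/w4.npy",s,allow_pickle=True)
plate(s,"grey");st=sense();print("TCP",w2p(st["position"][:2]*1000).round(1),st["position"][2],st["eef_rot"][2],st["contact_force"])
plate(np.load("pics/w3.npy",allow_pickle=True).item(),"grey")
E
```

```text
orange plinth-frame [[ 21.6 107.4]] [78.9  3.3] -4.69
grey plinth-frame [[-66.9  97.1]] [200.  224.3] yaw rel -4.68 mean [[-66.9  97.1]]
TCP [[-45.7 112.8]] 0.046912854094470165 -7.3695656409691415 [-0.11971267 -0.26396817 -0.71988082]
orange plinth-frame [[ 21.9 107.4]] [79.6  3.5] -4.68
grey plinth-frame [[ -3.1 109.5]] [80.  99.4] yaw rel -4.66 mean [[ -3.1 109.5]]
```

```bash
python3 - <<'E'
from h import *
s=np.load("pics/w4.npy",allow_pickle=True).item()
cv2.imwrite("pics/w4.png",cv2.resize(s["frame"][150:330,130:390,::-1],(780,540),interpolation=cv2.INTER_CUBIC))
E
```

```text
(no output)
```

View pics/w4.png

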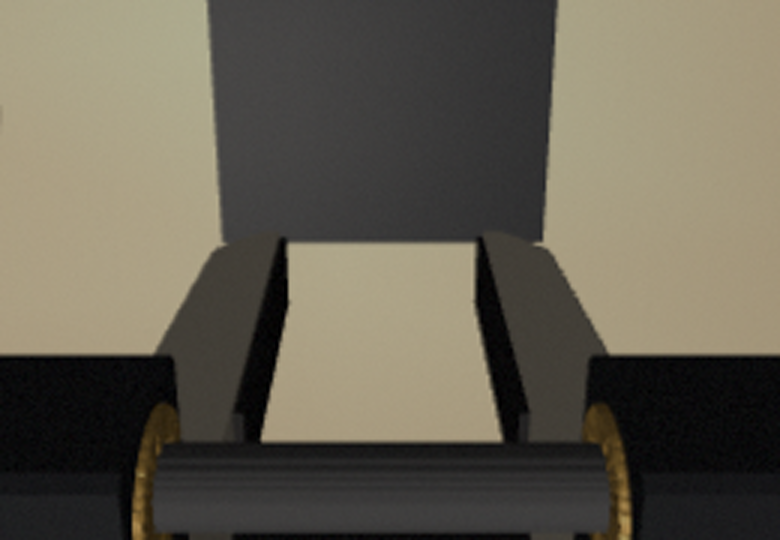

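The fingertips look right at the plate's rear edge, yet the TCP is about 7 mm past it. The contact face may lie behind the TCP, so I'll push 8 mm more and see whether the plate moves.

>>> arm_command --commands '[{"dx": 0.005,"dy": 0,"dz": 0,"wx": 0,"wy": 0,"wz": 0,"gripper": 0.43},{"dx": 0.01,"dy": 0,"dz": 0,"wx": 0,"wy": 0,"wz": 0,"gripper": 0.43},{"dx": 0.0135,"dy": 0,"dz": 0,"wx": 0,"wy": 0,"wz": 0,"gripper": 0.43},{"dx": 0.0135,"dy": 0,"dz": 0,"wx": 0,"wy": 0,"wz": 0,"gripper": 0.43}]'

```text
clock: 5.65
position: [0.5102, 0.1796, 0.047]
eef_rot: [-180.0, -0.0, -7.4]
contact_force: [-1.0, -0.6, 0.4]
gripper_width: 0.04
grip_force: 0.0
```

```bash
python3 - <<'E'
from h import *
s=get("wrist");np.save("pics/w5.npy",s,allow_pickle=True)
plate(s,"grey");st=sense();print("TCP",w2p(st["position"][:2]*1000).round(1),st["position"][2],st["eef_rot"][2],st["contact_force"])
t=get("side");a=t["frame"][110:230,160:330,::-1]
b=s["frame"][150:270,170:340,::-1]
cv2.imwrite("pics/w5.png",cv2.resize(np.vstack([a,b]),None,fx=2.5,fy=2.5,interpolation=cv2.INTER_CUBIC))
E
```

```text
orange plinth-frame [[ 21.7 107.2]] [79.1  3.4] -4.69
grey plinth-frame [[-60.6 117.1]] [183.7 216.2] yaw rel -5.3 mean [[-60.6 117.1]]
TCP [[-37.6 112.2]] 0.0468949218717432 -7.366953293819374 [-1.29820715  0.29933196  0.59423734]
```

View pics/w5.png

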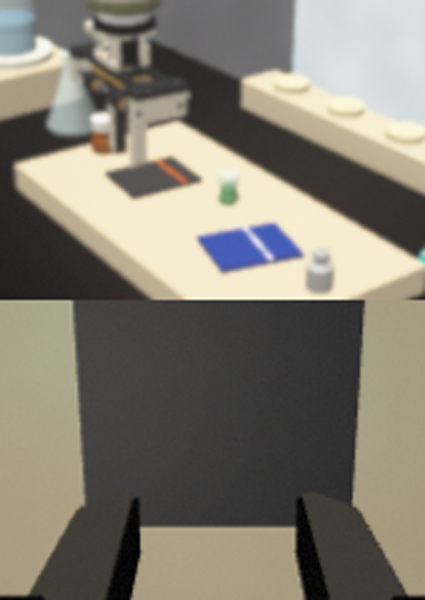

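The plate has not moved: the tips sit above it, because they draw back when the gripper is open. I'll back off behind the plate and lower until the tips touch the plinth.

>>> arm_command --commands '[{"dx": -0.04,"dy": 0,"dz": 0,"wx": 0,"wy": 0,"wz": 0,"gripper": 0.43},{"dx": -0.05,"dy": 0,"dz": 0,"wx": 0,"wy": 0,"wz": 0,"gripper": 0.43},{"dx": -0.05,"dy": 0,"dz": 0.003,"wx": 0,"wy": 0,"wz": 0,"gripper": 0.43},{"dx": -0.05,"dy": 0,"dz": 0.006,"wx": 0,"wy": 0,"wz": 0,"gripper": 0.43},{"dx": -0.05,"dy": 0,"dz": 0.006,"wx": 0,"wy": 0,"wz": 0,"gripper": 0.43}]'

```text
clock: 6.25
position: [0.4806, 0.1834, 0.0432]
eef_rot: [180.0, -0.0, -7.4]
contact_force: [-0.2, 0.5, 0.3]
gripper_width: 0.0404
grip_force: 0.0
```

>>> arm_command --commands '[{"dx": 0,"dy": 0,"dz": 0.002,"wx": 0,"wy": 0,"wz": 0,"gripper": 0.43},{"dx": 0,"dy": 0,"dz": 0.004,"wx": 0,"wy": 0,"wz": 0,"gripper": 0.43},{"dx": 0,"dy": 0,"dz": 0.004,"wx": 0,"wy": 0,"wz": 0,"gripper": 0.43}]'

```text
clock: 6.55
position: [0.4801, 0.1834, 0.0406]
eef_rot: [180.0, 0.0, -7.4]
contact_force: [0.3, -0.3, -0.3]
gripper_width: 0.0398
grip_force: 0.0
```

>>> arm_command --commands '[{"dx": 0,"dy": 0,"dz": 0.002,"wx": 0,"wy": 0,"wz": 0,"gripper": 0.43},{"dx": 0,"dy": 0,"dz": 0.004,"wx": 0,"wy": 0,"wz": 0,"gripper": 0.43},{"dx": 0,"dy": 0,"dz": 0.004,"wx": 0,"wy": 0,"wz": 0,"gripper": 0.43}]'

```text
clock: 6.85
position: [0.48, 0.1834, 0.0383]
eef_rot: [180.0, 0.0, -7.4]
contact_force: [-0.8, -0.2, -0.4]
gripper_width: 0.0398
grip_force: 0.0
```

>>> arm_command --commands '[{"dx": 0,"dy": 0,"dz": 0.002,"wx": 0,"wy": 0,"wz": 0,"gripper": 0.43},{"dx": 0,"dy": 0,"dz": 0.0035,"wx": 0,"wy": 0,"wz": 0,"gripper": 0.43},{"dx": 0,"dy": 0,"dz": 0.0035,"wx": 0,"wy": 0,"wz": 0,"gripper": 0.43}]'

```text
clock: 7.15
position: [0.48, 0.1835, 0.0363]
eef_rot: [180.0, 0.0, -7.4]
contact_force: [0.3, 0.3, 1.3]
gripper_width: 0.0397
grip_force: 0.0
```

>>> arm_command --commands '[{"dx": 0,"dy": 0,"dz": 0.002,"wx": 0,"wy": 0,"wz": 0,"gripper": 0.43},{"dx": 0,"dy": 0,"dz": 0.0035,"wx": 0,"wy": 0,"wz": 0,"gripper": 0.43},{"dx": 0,"dy": 0,"dz": 0.0035,"wx": 0,"wy": 0,"wz": 0,"gripper": 0.43}]'

```text
clock: 7.45
position: [0.48, 0.1835, 0.0341]
eef_rot: [180.0, 0.0, -7.4]
contact_force: [0.5, -0.4, -0.4]
gripper_width: 0.0403
grip_force: 0.0
```

```bash
python3 - <<'E'
from h import *
st=sense();print("TCP",w2p(st["position"][:2]*1000).round(1),st["position"][2],st["contact_force"],st["wrist_torque"])
s=get("wrist");np.save("pics/w6.npy",s,allow_pickle=True);t=get("side");np.save("pics/s6.npy",t,allow_pickle=True)
a=cv2.resize(t["frame"][130:210,180:280,::-1],(600,480),interpolation=cv2.INTER_CUBIC)
cv2.imwrite("pics/s6.png",a)
E
```

```text
TCP [[-67.7 114.6]] 0.034129429012664754 [ 0.48639076 -0.43340249 -0.3870577 ] [ 0.01749132  0.2190357  -0.06013176]
```

View pics/s6.png

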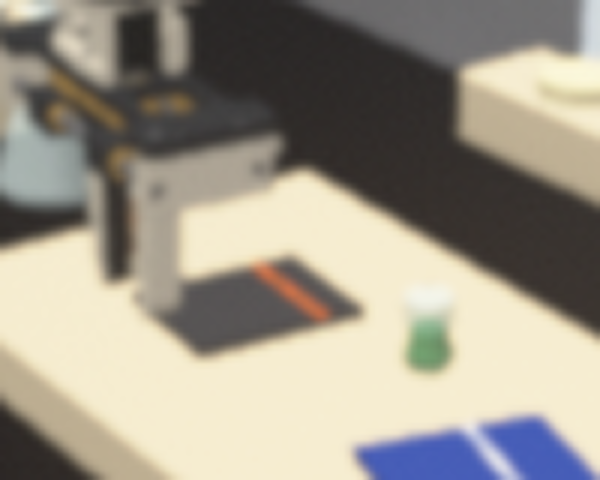

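The side crop shows the right finger's tip bottom near crop (160,310), just behind the plate. I'll ray-cast that point to get the tip height.

```bash
python3 - <<'E'
from h import *
t=np.load("pics/s6.npy",allow_pickle=True).item();st=sense()
a=np.radians(-7.37)
for p in ((147,303),(160,311),(180,303)):
  for z in (.045,.05,.055,.06):
    d=ray(t,[180+p[0]/6-.5,130+p[1]/6-.5],z)[0]*1000-st["position"][:2]*1000
    print(p,z,"fwd %.1f left %.1f"%(d@[np.cos(a),np.sin(a)],d@[-np.sin(a),np.cos(a)]))
s=np.load("pics/w6.npy",allow_pickle=True).item();plate(s,"grey")
E
```

```text
(147, 303) 0.045 fwd 20.8 left 34.5
(147, 303) 0.05 fwd 16.4 left 25.2
(147, 303) 0.055 fwd 12.0 left 15.8
(147, 303) 0.06 fwd 7.7 left 6.5
(160, 311) 0.045 fwd 22.5 left 22.2
(160, 311) 0.05 fwd 18.1 left 13.0
(160, 311) 0.055 fwd 13.7 left 3.7
(160, 311) 0.06 fwd 9.3 left -5.5
(180, 303) 0.045 fwd 36.2 left 25.7
(180, 303) 0.05 fwd 31.7 left 16.4
(180, 303) 0.055 fwd 27.2 left 7.1
(180, 303) 0.06 fwd 22.7 left -2.1
orange plinth-frame [[ 21.8 107.4]] [79.4  3.4] -4.68
grey plinth-frame [[ -2.8 109.5]] [80.  99.3] yaw rel -4.65 mean [[ -2.8 109.5]]
```

Both views put the tips about 32 mm above the reported TCP. I'll go on lowering with force checks, a little further back.

>>> arm_command --commands '[{"dx": -0.01,"dy": 0,"dz": 0.003,"wx": 0,"wy": 0,"wz": 0,"gripper": 0.43},{"dx": -0.01,"dy": 0,"dz": 0.007,"wx": 0,"wy": 0,"wz": 0,"gripper": 0.43},{"dx": -0.01,"dy": 0,"dz": 0.011,"wx": 0,"wy": 0,"wz": 0,"gripper": 0.43},{"dx": -0.01,"dy": 0,"dz": 0.013,"wx": 0,"wy": 0,"wz": 0,"gripper": 0.43},{"dx": -0.01,"dy": 0,"dz": 0.013,"wx": 0,"wy": 0,"wz": 0,"gripper": 0.43}]'

```text
clock: 8.05
position: [0.474, 0.1842, 0.0262]
eef_rot: [180.0, 0.0, -7.4]
contact_force: [-0.3, -0.4, 0.4]
gripper_width: 0.0395
grip_force: 0.0
```

>>> arm_command --commands '[{"dx": 0,"dy": 0,"dz": 0.0025,"wx": 0,"wy": 0,"wz": 0,"gripper": 0.43},{"dx": 0,"dy": 0,"dz": 0.004,"wx": 0,"wy": 0,"wz": 0,"gripper": 0.43},{"dx": 0,"dy": 0,"dz": 0.004,"wx": 0,"wy": 0,"wz": 0,"gripper": 0.43}]'

```text
clock: 8.35
position: [0.4741, 0.1842, 0.024]
eef_rot: [180.0, 0.0, -7.4]
contact_force: [-0.1, -0.1, -0.1]
gripper_width: 0.04
grip_force: 0.0
```

```bash
python3 - <<'E'
from h import *
s=get("wrist");np.save("pics/w7.npy",s,allow_pickle=True)
t=get("side");a=cv2.resize(t["frame"][140:210,170:270,::-1],(600,420),interpolation=cv2.INTER_CUBIC)
cv2.imwrite("pics/s7.png",a);go(.48,.183,.02,-7.4);plate(s,"grey")
E
```

```text
t 8.45 pos [0.4742 0.1843 0.0241] rot [180.     0.    -7.36] F [0.5 0.3 0.9] w 0.0398
shift [0.0099 0.0008 0.0068] turn [0.     0.0001 0.0012] mm [5.9 0.5 4.1]
orange plinth-frame [[ 21.6 107.4]] [79.6  3.7] -4.68
grey plinth-frame [[ -3.  109.5]] [80. 99.] yaw rel -4.66 mean [[ -3.  109.5]]
```

View pics/s7.png

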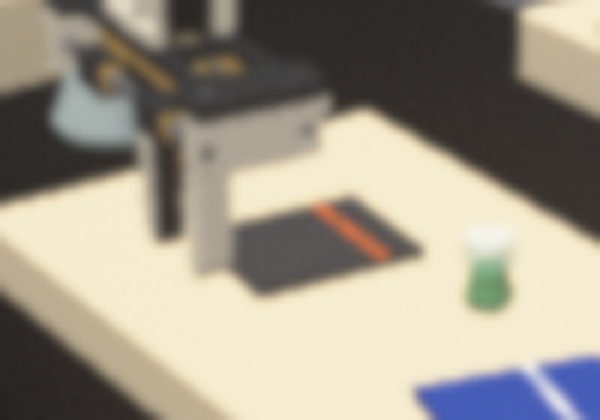

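>>> arm_command --commands '[{"dx": 0,"dy": 0,"dz": 0.003,"wx": 0,"wy": 0,"wz": 0,"gripper": 0.43},{"dx": 0,"dy": 0,"dz": 0.006,"wx": 0,"wy": 0,"wz": 0,"gripper": 0.43},{"dx": 0,"dy": 0,"dz": 0.006,"wx": 0,"wy": 0,"wz": 0,"gripper": 0.43}]'

```text
clock: 8.75
position: [0.4739, 0.1842, 0.0201]
eef_rot: [180.0, 0.0, -7.4]
contact_force: [0.2, -0.5, 0.8]
gripper_width: 0.0397
grip_force: 0.0
```

>>> arm_command --commands '[{"dx": 0,"dy": 0,"dz": 0.002,"wx": 0,"wy": 0,"wz": 0,"gripper": 0.43},{"dx": 0,"dy": 0,"dz": 0.003,"wx": 0,"wy": 0,"wz": 0,"gripper": 0.43},{"dx": 0,"dy": 0,"dz": 0.003,"wx": 0,"wy": 0,"wz": 0,"gripper": 0.43}]'

```text
clock: 9.05
position: [0.4741, 0.1843, 0.0186]
eef_rot: [180.0, 0.0, -7.4]
contact_force: [0.5, 0.3, 0.7]
gripper_width: 0.04
grip_force: 0.0
```

```bash
python3 - <<'E'
from h import *
go(.474,.184,.02,-7.4);P=None
s=get("wrist");np.save("pics/w8.npy",s,allow_pickle=True);t=get("side");np.save("pics/s8.npy",t,allow_pickle=True)
print("jar,bottle (w2) bases:",[w2p(ray(np.load("pics/w2.npy",allow_pickle=True).item(),np.array(p)*.64,z)*1000).round(0) for p,z in (((213,197),.095),((590,75),.085))])
# silhouettes of finger tip in wrist: column profile of brightness around tip
g=s["frame"].mean(2).astype(int)
for c in (200,210,218,222,226,230,280,285,290,296,302,310): print(c,g[215:250:2,c])
E
```

```text
t 9.05 pos [0.4741 0.1843 0.0186] rot [ 1.80e+02  1.00e-02 -7.36e+00] F [0.5 0.3 0.7] w 0.04
shift [-0.0001  0.0004 -0.0023] turn [0.0002 0.0003 0.0014] mm [-0.1  0.3 -1.4]
jar,bottle (w2) bases: [array([[-11., 218.]]), array([[38.,  2.]])]
200 [160 160 161 160 161 160 160 160 160 150  80  62  62  61  61  62  63  61]
210 [162 161 161 160 161 160 159 115  63  61  62  63  61  63  62  63  62  62]
218 [161 162 162 162 161 162  83  63  62  62  62  61  61  62  56  44  28  16]
222 [161 162 162 162 162 162  80  52  35  22  13   6   7   7   4   7   3   9]
226 [162 162 162 162 161 162 161 153 149 148 147 144 144 144 143 142 142 136]
230 [163 162 162 162 162 162 161 161 161 161 160 160 160 160 160 158 159 158]
280 [159 160 160 160 159 159 159 160 159 159 159 160 158 158 158 159 157 157]
285 [159 159 160 159 158 159 159 158 158 158 159 159 159 158 158 159 158 156]
290 [157 159 158 157 158 159 159  40   7   5   4   5   8   3   2   7  11  13]
296 [158 157 157 156 157 157  82  62  62  62  61  62  62  64  62  58  56  30]
302 [156 157 156 157 157 157 158  78  62  62  62  61  63  63  60  61  60  60]
310 [156 156 156 156 155 156 157 157 145  62  62  61  62  61  62  60  63  61]
```

>>> arm_command --commands '[{"dx": 0,"dy": 0,"dz": 0.0015,"wx": 0,"wy": 0,"wz": 0,"gripper": 0.43},{"dx": 0,"dy": 0,"dz": 0.003,"wx": 0,"wy": 0,"wz": 0,"gripper": 0.43},{"dx": 0,"dy": 0,"dz": 0.003,"wx": 0,"wy": 0,"wz": 0,"gripper": 0.43}]'

```text
clock: 9.45
position: [0.474, 0.1842, 0.0167]
eef_rot: [180.0, 0.0, -7.4]
contact_force: [-0.3, -0.2, 0.1]
gripper_width: 0.0396
grip_force: 0.0
```

>>> arm_command --commands '[{"dx": 0,"dy": 0,"dz": 0.0015,"wx": 0,"wy": 0,"wz": 0,"gripper": 0.43},{"dx": 0,"dy": 0,"dz": 0.003,"wx": 0,"wy": 0,"wz": 0,"gripper": 0.43},{"dx": 0,"dy": 0,"dz": 0.003,"wx": 0,"wy": 0,"wz": 0,"gripper": 0.43}]'

```text
clock: 9.75
position: [0.474, 0.1842, 0.0149]
eef_rot: [180.0, 0.0, -7.4]
contact_force: [-0.2, 0.1, -0.2]
gripper_width: 0.0401
grip_force: 0.0
```

>>> arm_command --commands '[{"dx": 0,"dy": 0,"dz": 0.0015,"wx": 0,"wy": 0,"wz": 0,"gripper": 0.43},{"dx": 0,"dy": 0,"dz": 0.0025,"wx": 0,"wy": 0,"wz": 0,"gripper": 0.43},{"dx": 0,"dy": 0,"dz": 0.0025,"wx": 0,"wy": 0,"wz": 0,"gripper": 0.43}]'

```text
clock: 10.05
position: [0.4741, 0.1842, 0.0135]
eef_rot: [180.0, 0.0, -7.4]
contact_force: [-0.1, -0.4, 0.4]
gripper_width: 0.0401
grip_force: 0.0
```

```bash
python3 - <<'E'
from h import *
st=sense();print(st["position"],st["contact_force"],st["joint_torque"].round(1))
t=get("side");a=t["frame"][140:210,170:250,::-1]
q=get("scene");c=proj(q,[*st["position"][:2],.05])[0].astype(int);print(c)
b=q["frame"][c[1]-45:c[1]+25,c[0]-40:c[0]+40,::-1]
cv2.imwrite("pics/s9.png",cv2.resize(np.hstack([a,b]),None,fx=5,fy=5,interpolation=cv2.INTER_CUBIC))
E
```

```text
[0.4740732  0.18424986 0.01348354] [-0.12279396 -0.35166349  0.38618662] [ -0.  -46.2 -44.1  -0.   -0.1  -0. ]
[309 215]
```

View pics/s9.png

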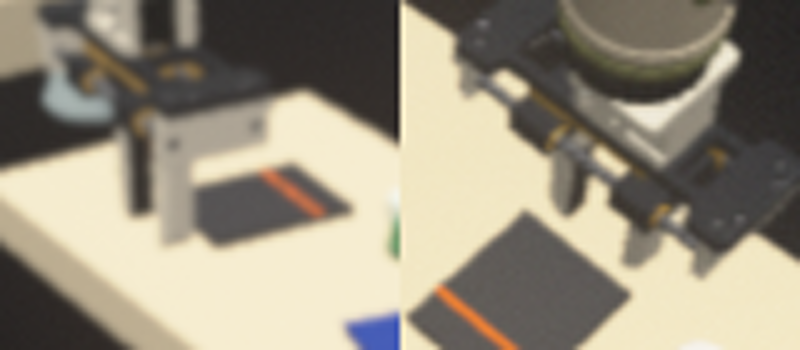

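```bash
python3 - <<'E'
from h import *
st=sense();a=np.radians(-7.37)
q=get("scene");t=get("side")
def show(n,s,p):
  for z in (.04,.045,.05,.055,.06):
    d=ray(s,p,z)[0]*1000-st["position"][:2]*1000
    print(n,z,"fwd %.1f left %.1f"%(d@[np.cos(a),np.sin(a)],d@[-np.sin(a),np.cos(a)]))
show("side R tip",t,[170+175/5,140+243/5])
show("scene R tip",q,[269+235/5,170+265/5])
show("scene L tip",q,[269+168/5,170+212/5])
for n,s in (("scene",q),("side",t)):
  m=masks(s)
E
```

```text
side R tip 0.04 fwd 6.6 left -13.4
side R tip 0.045 fwd 2.5 left -22.2
side R tip 0.05 fwd -1.7 left -31.1
side R tip 0.055 fwd -5.9 left -40.0
side R tip 0.06 fwd -10.0 left -48.8
scene R tip 0.04 fwd -0.0 left 26.6
scene R tip 0.045 fwd 2.7 left 28.2
scene R tip 0.05 fwd 5.5 left 29.9
scene R tip 0.055 fwd 8.3 left 31.5
scene R tip 0.06 fwd 11.0 left 33.1
scene L tip 0.04 fwd -0.1 left -24.1
scene L tip 0.045 fwd 2.6 left -22.3
scene L tip 0.05 fwd 5.4 left -20.4
scene L tip 0.055 fwd 8.2 left -18.6
scene L tip 0.06 fwd 10.9 left -16.7
```

Triangulating puts the tips at about z = 0.048, so they should now engage. I'll shift about 12 mm right so the gripper body clears the jar, then make a short test push.

>>> arm_command --commands '[{"dx": 0,"dy": 0.02,"dz": 0.001,"wx": 0,"wy": 0,"wz": 0,"gripper": 0.43},{"dx": 0.01,"dy": 0.02,"dz": 0.001,"wx": 0,"wy": 0,"wz": 0,"gripper": 0.43},{"dx": 0.018,"dy": 0.02,"dz": 0.001,"wx": 0,"wy": 0,"wz": 0,"gripper": 0.43},{"dx": 0.024,"dy": 0.02,"dz": 0.001,"wx": 0,"wy": 0,"wz": 0,"gripper": 0.43},{"dx": 0.03,"dy": 0.02,"dz": 0.001,"wx": 0,"wy": 0,"wz": 0,"gripper": 0.43},{"dx": 0.03,"dy": 0.02,"dz": 0.001,"wx": 0,"wy": 0,"wz": 0,"gripper": 0.43}]'

```text
clock: 10.85
position: [0.4911, 0.1701, 0.0131]
eef_rot: [-180.0, -0.0, -7.4]
contact_force: [-0.2, 0.0, -0.2]
gripper_width: 0.04
grip_force: 0.0
```

```bash
cat >> h.py <<'E'
def rep(which,f=None):
    st=sense();print("TCP",w2p(st["position"][:2]*1000).round(1),st["position"][2].round(4),"yawrel",round(st["eef_rot"][2]-PY,2),"F",st["contact_force"].round(1),"t",st["clock"])
    s=get("wrist");plate(s,which)
    if f: np.save(f,s,allow_pickle=True)
    return s
E
python3 -c "
from h import *
rep('grey','pics/w10.npy')"
```

```text
TCP [[-56.  101.7]] 0.0131 yawrel -4.61 F [-0.2  0.  -0.2] t 10.85
orange plinth-frame [[ 29.  107.2]] [79.4  3.6] -4.69
grey plinth-frame [[-51.  103.1]] [170.5 214.6] yaw rel -26.27 mean [[-51.  103.1]]
```

The plate is moving: the line went from u = 21.7 to 29.0 mm, with contact about 9.3 mm ahead of the TCP. Now the long push with a gentle turn to square.

>>> arm_command --commands '[{"dx": 0.01,"dy": -0.001,"dz": 0,"wx": 0,"wy": 0,"wz": -0.015,"gripper": 0.43},{"dx": 0.028,"dy": -0.002,"dz": 0,"wx": 0,"wy": 0,"wz": -0.04,"gripper": 0.43},{"dx": 0.048,"dy": -0.004,"dz": 0,"wx": 0,"wy": 0,"wz": -0.07,"gripper": 0.43},{"dx": 0.068,"dy": -0.0055,"dz": 0,"wx": 0,"wy": 0,"wz": -0.1,"gripper": 0.43},{"dx": 0.087,"dy": -0.007,"dz": 0,"wx": 0,"wy": 0,"wz": -0.13,"gripper": 0.43},{"dx": 0.103,"dy": -0.008,"dz": 0,"wx": 0,"wy": 0,"wz": -0.154,"gripper": 0.43},{"dx": 0.117,"dy": -0.0095,"dz": 0,"wx": 0,"wy": 0,"wz": -0.154,"gripper": 0.43},{"dx": 0.127,"dy": -0.01,"dz": 0,"wx": 0,"wy": 0,"wz": -0.154,"gripper": 0.43},{"dx": 0.133,"dy": -0.0107,"dz": 0,"wx": 0,"wy": 0,"wz": -0.154,"gripper": 0.43},{"dx": 0.133,"dy": -0.0107,"dz": 0,"wx": 0,"wy": 0,"wz": -0.154,"gripper": 0.43}]'

```text
clock: 11.9
position: [0.571, 0.1662, 0.0131]
eef_rot: [-180.0, -0.0, -2.8]
contact_force: [-0.2, 0.5, -0.2]
gripper_width: 0.0398
grip_force: 0.0
```

```bash
python3 - <<'E'
from h import *
s=rep('grey','pics/w11.npy')
cv2.imwrite("pics/w11.png",cv2.resize(s["frame"][:,:,::-1],(800,600)))
E
```

```text
TCP [[ 24.  101.7]] 0.0131 yawrel 0.01 F [-0.2  0.5 -0.2] t 11.9
orange plinth-frame [[108.3 113.9]] [79.1  3.6] -0.07
grey plinth-frame [[ 31.7 103.7]] [263.1 203.8] yaw rel -0.68 mean [[ 31.7 103.7]]
```

View pics/w11.png

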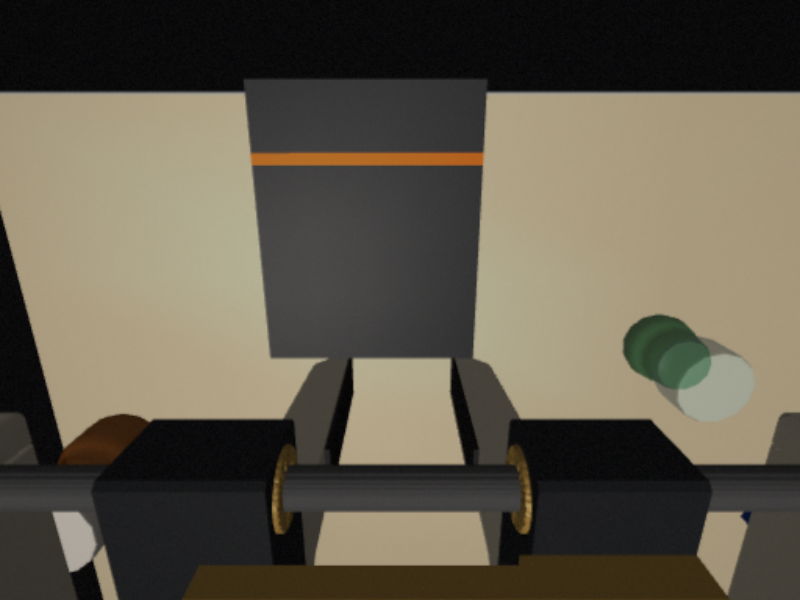

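The wrist view shows the grey plate square, its line at row 159 and the front edge at row 92, with the jar (105,440) and bottle (690,365) standing clear. I'll measure the edge in this same image.

```bash
cat >> h.py <<'E'
def edge(s,cols):   # front edge: upper limit of bright cream, subpixel by half level
    g=s["frame"].astype(float).mean(2);pts=[]
    for c in cols:
        p=g[:,c-2:c+3].mean(1);hi=np.median(p[75:95]) if p[75:95].min()>100 else np.median(p[p>100]);i=np.where(p>hi/2)[0][0]
        pts.append((c,i-1+(hi/2-p[i-1])/(p[i]-p[i-1])))
    w=w2p(ray(s,np.array(pts),.045)*1000);k=np.polyfit(w[:,1],w[:,0],1)
    print("edge u",w[:,0].round(1),"slope deg",np.degrees(np.arctan(k[0])).round(2));return k
def line_u(s,m):
    r,c=np.where(m);cs=np.unique(c)[3:-3];pts=np.array([(x,r[c==x].mean()) for x in cs])
    w=w2p(ray(s,pts,.051)*1000);k=np.polyfit(w[:,1],w[:,0],1);v=w[:,1].mean()
    print("line u %.1f v %.1f slope deg %.2f"%(np.polyval(k,v),v,np.degrees(np.arctan(k[0]))));return np.polyval(k,v),v
E
python3 - <<'E'
from h import *
s=np.load("pics/w11.npy",allow_pickle=True).item()
k=edge(s,[20,60,100,140,330,370,410,450,490]);u,v=line_u(s,big(masks(s)["orange"]));print("to go",np.polyval(k,v)-u)
print(s["frame"][54:64,100])
E
```

```text
edge u [130.4 130.4 130.4 130.4 130.2 130.2 130.2 130.2 130.1] slope deg 0.06
line u 108.3 v 113.8 slope deg 0.07
to go 21.985945320771563
[[ 10  10  12]
 [  6   7   8]
 [  7   8   9]
 [  9   9  11]
 [ 53  53  53]
 [126 126 124]
 [164 157 140]
 [172 159 131]
 [173 160 131]
 [174 162 133]]
```

>>> arm_command --commands '[{"dx": 0.006,"dy": 0,"dz": 0,"wx": 0,"wy": 0,"wz": 0,"gripper": 0.43},{"dx": 0.014,"dy": 0,"dz": 0,"wx": 0,"wy": 0,"wz": 0,"gripper": 0.43},{"dx": 0.022,"dy": 0,"dz": 0,"wx": 0,"wy": 0,"wz": 0,"gripper": 0.43},{"dx": 0.028,"dy": 0,"dz": 0,"wx": 0,"wy": 0,"wz": 0,"gripper": 0.43},{"dx": 0.032,"dy": 0,"dz": 0,"wx": 0,"wy": 0,"wz": 0,"gripper": 0.43},{"dx": 0.0345,"dy": 0,"dz": 0,"wx": 0,"wy": 0,"wz": 0,"gripper": 0.43},{"dx": 0.0355,"dy": 0,"dz": 0,"wx": 0,"wy": 0,"wz": 0,"gripper": 0.43},{"dx": 0.0355,"dy": 0,"dz": 0,"wx": 0,"wy": 0,"wz": 0,"gripper": 0.43}]'

```text
clock: 12.75
position: [0.5919, 0.1652, 0.0131]
eef_rot: [-180.0, -0.0, -2.7]
contact_force: [-1.3, 0.3, 1.4]
gripper_width: 0.0399
grip_force: 0.1
```

```bash
python3 - <<'E'
from h import *
s=rep('grey','pics/w12.npy')
k=edge(s,[60,100,140,330,370,410,450]);u,v=line_u(s,big(masks(s)["orange"]));print("to go",np.polyval(k,v)-u, "vs130",130-u)
E
```

```text
TCP [[ 44.9 101.7]] 0.0131 yawrel 0.02 F [-1.3  0.3  1.4] t 12.75
orange plinth-frame [[129.  113.7]] [79.5  4.1] -0.06
grey plinth-frame [[ 52.4 103.5]] [273.5 203.4] yaw rel -0.67 mean [[ 52.4 103.5]]
edge u [130.6 130.6 130.6 130.5 130.3 130.3 130.3] slope deg 0.09
line u 128.8 v 113.6 slope deg -0.13
to go 1.7243420111053354 vs130 1.234584390577993
```

>>> arm_command --commands '[{"dx": 0.001,"dy": 0,"dz": 0,"wx": 0,"wy": 0,"wz": 0,"gripper": 0.43},{"dx": 0.0022,"dy": 0,"dz": 0,"wx": 0,"wy": 0,"wz": 0,"gripper": 0.43},{"dx": 0.0022,"dy": 0,"dz": 0,"wx": 0,"wy": 0,"wz": 0,"gripper": 0.43},{"dx": 0.0022,"dy": 0,"dz": 0,"wx": 0,"wy": 0,"wz": 0,"gripper": 0.43},{"dx": -0.015,"dy": 0,"dz": 0,"wx": 0,"wy": 0,"wz": 0,"gripper": 0.43},{"dx": -0.04,"dy": 0,"dz": 0,"wx": 0,"wy": 0,"wz": 0,"gripper": 0.43},{"dx": -0.04,"dy": 0,"dz": -0.04,"wx": 0,"wy": 0,"wz": 0,"gripper": 0.43},{"dx": -0.04,"dy": 0,"dz": -0.12,"wx": 0,"wy": 0,"wz": 0,"gripper": 0.43},{"dx": -0.04,"dy": 0,"dz": -0.15,"wx": 0,"wy": 0,"wz": 0,"gripper": 0.43},{"dx": -0.04,"dy": 0,"dz": -0.15,"wx": 0,"wy": 0,"wz": 0,"gripper": 0.43}]'

```text
clock: 13.8
position: [0.5703, 0.167, 0.1076]
eef_rot: [-179.9, -0.4, -2.7]
contact_force: [1.2, -0.9, -0.2]
gripper_width: 0.0402
grip_force: 0.0
```

```bash
python3 - <<'E'
from h import *
s=rep('grey','pics/w13.npy')
k=edge(s,[60,100,140,330,370,410,450]);u,v=line_u(s,big(masks(s)["orange"]));print("to go",np.polyval(k,v)-u, "vs130",130-u)
plate(s,"blue");c=w2p([526.5,-38.7])[0];print("blue c",c)
# start pose: TCP behind blue plate, along plate axis, 9.3+12 behind rear
P=p2w(-50-9.3-12,0,-17.4,np.array([526.5,-38.7]))/1000;print(P,w2p(P*1000));go(P[0],P[1],.10,-17.4)
E
```

```text
TCP [[ 23.2 102.5]] 0.1076 yawrel 0.03 F [ 1.2 -0.9 -0.2] t 13.8
orange plinth-frame [[130.  113.8]] [79.   3.1] -0.06
grey plinth-frame [[105.3  68.7]] [354.   98.8] yaw rel -0.03 mean [[105.3  68.7]]
  return _methods._mean(a, axis=axis, dtype=dtype,
  ret = ret.dtype.type(ret / rcount)
Traceback (most recent call last):
  File "h.py", line 57, in edge
    p=g[:,c-2:c+3].mean(1);hi=np.median(p[75:95]) if p[75:95].min()>100 else np.median(p[p>100]);i=np.where(p>hi/2)[0][0]
                                                                                                   ~~~~~~~~~~~~~~~~~~~^^^
IndexError: index 0 is out of bounds for axis 0 with size 0
```

```bash
python3 - <<'E'
from h import *
q=get("scene")
for n,p in dict(weight=(324.3,265.98),bottle=(395.7,337.8),jar=(510.1,394)).items():print(n,w2p(ray(q,np.array(p)*.64,.066)*1000).round(1))
c=np.array([526.5,-38.7]);print("blue c",w2p(c),"rear",w2p(p2w(-50,0,-17.4,c)))
for lat in (0,-5,-10):
    P=p2w(-50-9.3-12,lat,-17.4,c)/1000;print(lat,P,w2p(P*1000))
P=p2w(-71.3,-7,-17.4,c)/1000;print(P)
go(P[0],P[1],.10,-17.4)
o=cv2.absdiff(q["frame"],np.load("pics/scene0.npy",allow_pickle=True).item()["frame"]).max(2)
for n,p in dict(weight=(324,266),bottle=(396,338),jar=(512,388),beaker=(652,405),flask=(588,490)).items():
    x,y=int(p[0]*.64),int(p[1]*.64);print(n,o[y-8:y+9,x-8:x+9].mean())
E
```

```text
weight [[   3.3 -210.5]]
bottle [[39.4  1.7]]
jar [[ -0.4 223.5]]
blue c [[ -10.60135849 -105.10240053]] rear [[-58.97800635 -92.46515627]]
0 [ 0.45846266 -0.01737839] [[-79.58645833 -87.08169022]]
-5 [ 0.45696746 -0.02214959] [[-80.85018276 -91.919355  ]]
-10 [ 0.45547226 -0.02692079] [[-82.11390718 -96.75701979]]
[ 0.45636938 -0.02405807]
t 13.9 pos [0.5675 0.1664 0.103 ] rot [-1.7999e+02 -3.0000e-02 -2.7400e+00] F [-0.2 -0.5 -0.5] w 0.04
shift [-0.1699  0.3259  0.0048] turn [-4.000e-04 -1.100e-03  4.887e-01] mm [-101.9  195.5    2.9]
weight 1.3391003460207613
bottle 1.5259515570934257
jar 1.245674740484429
beaker 1.5986159169550174
flask 1.6643598615916955
```

Nothing has been disturbed, and the grey line sits at u = 130.0. On to the blue plate.

>>> arm_command --commands '[{"dx": -0.17,"dy": 0.326,"dz": -0.02,"wx": 0,"wy": 0,"wz": 0.49,"gripper": 0.43},{"dx": -0.17,"dy": 0.326,"dz": -0.02,"wx": 0,"wy": 0,"wz": 0.49,"gripper": 0.43},{"dx": -0.17,"dy": 0.326,"dz": -0.02,"wx": 0,"wy": 0,"wz": 0.49,"gripper": 0.43},{"dx": -0.17,"dy": 0.326,"dz": -0.02,"wx": 0,"wy": 0,"wz": 0.49,"gripper": 0.43},{"dx": -0.17,"dy": 0.326,"dz": -0.02,"wx": 0,"wy": 0,"wz": 0.49,"gripper": 0.43},{"dx": -0.17,"dy": 0.326,"dz": 0,"wx": 0,"wy": 0,"wz": 0.49,"gripper": 0.43},{"dx": -0.17,"dy": 0.326,"dz": 0,"wx": 0,"wy": 0,"wz": 0.49,"gripper": 0.43}]'

```text
clock: 14.6
position: [0.4542, -0.0239, 0.0997]
eef_rot: [180.0, 0.3, -17.5]
contact_force: [-0.4, 0.4, -0.6]
gripper_width: 0.0401
grip_force: 0.0
```

```bash
python3 - <<'E'
from h import *
s=rep('blue','pics/w14.npy')
P=np.array([.4561,-.025]);go(P[0],P[1],.014,-17.4)
E
```

```text
TCP [[-83.5 -93.8]] 0.0997 yawrel -14.77 F [-0.4  0.4 -0.6] t 14.6
blue plinth-frame [[ -10.6 -106.5]] [79.  98.1] yaw rel -14.78 mean [[ -10.6 -106.5]]
t 14.65 pos [ 0.4549 -0.0235  0.1006] rot [179.99   0.24 -17.46] F [0.8 0.3 0.9] w 0.0399
shift [0.0034 0.0018 0.1442] turn [ 0.0004  0.008  -0.0021] mm [ 2.   1.1 86.5]
```

>>> arm_command --commands '[{"dx": 0,"dy": 0.003,"dz": 0.06,"wx": 0,"wy": 0,"wz": 0,"gripper": 0.43},{"dx": 0,"dy": 0.003,"dz": 0.11,"wx": 0,"wy": 0,"wz": 0,"gripper": 0.43},{"dx": 0,"dy": 0.003,"dz": 0.13,"wx": 0,"wy": 0,"wz": 0,"gripper": 0.43},{"dx": 0,"dy": 0.003,"dz": 0.14,"wx": 0,"wy": 0,"wz": 0,"gripper": 0.43},{"dx": 0,"dy": 0.003,"dz": 0.1445,"wx": 0,"wy": 0,"wz": 0,"gripper": 0.43},{"dx": 0,"dy": 0.003,"dz": 0.1445,"wx": 0,"wy": 0,"wz": 0,"gripper": 0.43},{"dx": 0,"dy": 0.003,"dz": 0.1445,"wx": 0,"wy": 0,"wz": 0,"gripper": 0.43}]'

```text
clock: 15.35
position: [0.4571, -0.026, 0.0176]
eef_rot: [-180.0, -0.1, -17.4]
contact_force: [0.2, 0.5, 0.0]
gripper_width: 0.0398
grip_force: 0.0
```

```bash
python3 - <<'E'
from h import *
s=rep('blue','pics/w15.npy')
w=p2w(-20,-96)/1000;go(w[0],w[1],.0131,PY)
E
```

```text
TCP [[-80.5 -95.7]] 0.0176 yawrel -14.67 F [0.2 0.5 0. ] t 15.35
blue plinth-frame [[ -31.2 -101.1]] [79.1 56.1] yaw rel -14.74 mean [[ -31.2 -101.1]]
t 15.4 pos [ 0.4571 -0.026   0.0176] rot [-1.7998e+02 -1.2000e-01 -1.7440e+01] F [-1.  -0.6  0.7] w 0.0402
shift [ 0.0976 -0.0252  0.0077] turn [-1.000e-04 -4.200e-03 -4.893e-01] mm [ 58.6 -15.1   4.6]
```

>>> arm_command --commands '[{"dx": 0,"dy": 0,"dz": 0.0075,"wx": 0,"wy": 0,"wz": 0,"gripper": 0.43},{"dx": 0.008,"dy": -0.002,"dz": 0.0075,"wx": 0,"wy": 0,"wz": 0,"gripper": 0.43},{"dx": 0.016,"dy": -0.004,"dz": 0.0075,"wx": 0,"wy": 0,"wz": 0,"gripper": 0.43},{"dx": 0.026,"dy": -0.0065,"dz": 0.0075,"wx": 0,"wy": 0,"wz": -0.03,"gripper": 0.43},{"dx": 0.038,"dy": -0.0097,"dz": 0.0075,"wx": 0,"wy": 0,"wz": -0.08,"gripper": 0.43},{"dx": 0.052,"dy": -0.0133,"dz": 0.0075,"wx": 0,"wy": 0,"wz": -0.14,"gripper": 0.43},{"dx": 0.066,"dy": -0.017,"dz": 0.0075,"wx": 0,"wy": 0,"wz": -0.2,"gripper": 0.43},{"dx": 0.08,"dy": -0.0205,"dz": 0.0075,"wx": 0,"wy": 0,"wz": -0.26,"gripper": 0.43},{"dx": 0.092,"dy": -0.0235,"dz": 0.0075,"wx": 0,"wy": 0,"wz": -0.3,"gripper": 0.43},{"dx": 0.0976,"dy": -0.025,"dz": 0.0075,"wx": 0,"wy": 0,"wz": -0.32,"gripper": 0.43}]'

```text
clock: 16.4
position: [0.5172, -0.0292, 0.0118]
eef_rot: [-180.0, -0.0, -7.8]
contact_force: [-2.4, -0.4, 1.7]
gripper_width: 0.0396
grip_force: 0.7
```

```bash
python3 - <<'E'
from h import *
s=rep('blue','pics/w16.npy')
w=p2w(40,-96)/1000;go(w[0],w[1],.0131,PY)
E
```

```text
TCP [[-20.3 -96.1]] 0.0118 yawrel -5.0 F [-2.4 -0.4  1.7] t 16.4
blue plinth-frame [[ 39.  -96.8]] [79.2 99.2] yaw rel -5.08 mean [[ 39.  -96.8]]
t 16.45 pos [ 0.5174 -0.0292  0.0119] rot [-1.80e+02 -3.00e-02 -7.76e+00] F [-0.7 -0.2  0.7] w 0.04
shift [ 0.0999 -0.0088 -0.002 ] turn [-0.     -0.001  -0.1666] mm [59.9 -5.3 -1.2]
```

>>> arm_command --commands '[{"dx": 0.008,"dy": -0.001,"dz": -0.002,"wx": 0,"wy": 0,"wz": -0.015,"gripper": 0.43},{"dx": 0.022,"dy": -0.002,"dz": -0.002,"wx": 0,"wy": 0,"wz": -0.04,"gripper": 0.43},{"dx": 0.038,"dy": -0.0035,"dz": -0.002,"wx": 0,"wy": 0,"wz": -0.08,"gripper": 0.43},{"dx": 0.054,"dy": -0.005,"dz": -0.002,"wx": 0,"wy": 0,"wz": -0.11,"gripper": 0.43},{"dx": 0.07,"dy": -0.0062,"dz": -0.002,"wx": 0,"wy": 0,"wz": -0.14,"gripper": 0.43},{"dx": 0.084,"dy": -0.0074,"dz": -0.002,"wx": 0,"wy": 0,"wz": -0.167,"gripper": 0.43},{"dx": 0.093,"dy": -0.0082,"dz": -0.002,"wx": 0,"wy": 0,"wz": -0.167,"gripper": 0.43},{"dx": 0.098,"dy": -0.0086,"dz": -0.002,"wx": 0,"wy": 0,"wz": -0.167,"gripper": 0.43},{"dx": 0.1,"dy": -0.0088,"dz": -0.002,"wx": 0,"wy": 0,"wz": -0.167,"gripper": 0.43},{"dx": 0.1,"dy": -0.0088,"dz": -0.002,"wx": 0,"wy": 0,"wz": -0.167,"gripper": 0.43}]'

```text
clock: 17.45
position: [0.5766, -0.0321, 0.013]
eef_rot: [-180.0, -0.0, -2.8]
contact_force: [0.6, -0.1, 0.1]
gripper_width: 0.0398
grip_force: 0.0
```

```bash
cat >> h.py <<'E'
def white(s):   # white line inside the blue plate
    m=masks(s);b=cv2.morphologyEx(m["blue"].astype(np.uint8),cv2.MORPH_CLOSE,np.ones((11,3)))
    g=s["frame"].astype(int);return big((b>0)&(g[...,0]>90)&~m["blue"])
E
python3 - <<'E'
from h import *
s=rep('blue','pics/w17.npy');w=white(s);print(w.sum())
k=edge(s,[60,100,140,340,370,410,450]);u,v=line_u(s,w);print("to go",np.polyval(k,v)-u, "vs130",130-u)
E
```

```text
TCP [[ 39.1 -96.1]] 0.013 yawrel -0.08 F [ 0.6 -0.1  0.1] t 17.45
blue plinth-frame [[ 77.3 -92. ]] [79.1 57. ] yaw rel -0.15 mean [[ 77.3 -92. ]]
1144
edge u [130.5 130.5 130.4 130.4 130.4 172.3 172.2] slope deg -8.93
line u 108.2 v -92.2 slope deg 0.15
to go 33.00150139601354 vs130 21.777893078491445
```

>>> arm_command --commands '[{"dx": 0.006,"dy": 0,"dz": 0,"wx": 0,"wy": 0,"wz": -0.004,"gripper": 0.43},{"dx": 0.014,"dy": 0,"dz": 0,"wx": 0,"wy": 0,"wz": -0.004,"gripper": 0.43},{"dx": 0.022,"dy": 0,"dz": 0,"wx": 0,"wy": 0,"wz": -0.004,"gripper": 0.43},{"dx": 0.028,"dy": 0,"dz": 0,"wx": 0,"wy": 0,"wz": -0.004,"gripper": 0.43},{"dx": 0.032,"dy": 0,"dz": 0,"wx": 0,"wy": 0,"wz": -0.004,"gripper": 0.43},{"dx": 0.034,"dy": 0,"dz": 0,"wx": 0,"wy": 0,"wz": -0.004,"gripper": 0.43},{"dx": 0.0345,"dy": 0,"dz": 0,"wx": 0,"wy": 0,"wz": -0.004,"gripper": 0.43},{"dx": 0.0345,"dy": 0,"dz": 0,"wx": 0,"wy": 0,"wz": -0.004,"gripper": 0.43}]'

```text
clock: 18.3
position: [0.5973, -0.0331, 0.013]
eef_rot: [180.0, -0.0, -2.7]
contact_force: [0.1, 0.0, 0.2]
gripper_width: 0.0395
grip_force: 0.0
```

```bash
python3 - <<'E'
from h import *
s=rep('blue','pics/w18.npy');w=white(s);print(w.sum())
k=edge(s,[60,100,140,340,370]);u,v=line_u(s,w);print("to go",np.polyval(k,v)-u, "vs130",130-u)
E
```

```text
TCP [[ 59.8 -96.1]] 0.013 yawrel 0.05 F [0.1 0.  0.2] t 18.3
blue plinth-frame [[119.1 -91.9]] [80.1 99.3] yaw rel -0.03 mean [[119.1 -91.9]]
1144
edge u [131.1 131.1 131.1 131.  131. ] slope deg 0.05
line u 128.9 v -92.1 slope deg 0.03
to go 2.126985177081565 vs130 1.1124452106449212
```

>>> arm_command --commands '[{"dx": 0.001,"dy": 0,"dz": 0,"wx": 0,"wy": 0,"wz": 0,"gripper": 0.43},{"dx": 0.0023,"dy": 0,"dz": 0,"wx": 0,"wy": 0,"wz": 0,"gripper": 0.43},{"dx": 0.0023,"dy": 0,"dz": 0,"wx": 0,"wy": 0,"wz": 0,"gripper": 0.43},{"dx": 0.0023,"dy": 0,"dz": 0,"wx": 0,"wy": 0,"wz": 0,"gripper": 0.43},{"dx": -0.015,"dy": 0,"dz": 0,"wx": 0,"wy": 0,"wz": 0,"gripper": 0.43},{"dx": -0.045,"dy": 0,"dz": 0,"wx": 0,"wy": 0,"wz": 0,"gripper": 0.43},{"dx": -0.045,"dy": 0,"dz": -0.04,"wx": 0,"wy": 0,"wz": 0,"gripper": 0.43},{"dx": -0.045,"dy": 0,"dz": -0.12,"wx": 0,"wy": 0,"wz": 0,"gripper": 0.43},{"dx": -0.045,"dy": 0,"dz": -0.2,"wx": 0,"wy": 0,"wz": 0,"gripper": 0.43},{"dx": -0.045,"dy": 0,"dz": -0.25,"wx": 0,"wy": 0,"wz": 0,"gripper": 0.43}]'

```text
clock: 19.35
position: [0.5718, -0.032, 0.1675]
eef_rot: [180.0, -0.3, -2.7]
contact_force: [-0.2, 0.1, 0.6]
gripper_width: 0.0401
grip_force: 0.0
```

>>> arm_command --commands '[{"dx": -0.03,"dy": -0.167,"dz": 0,"wx": 0,"wy": 0,"wz": 0,"gripper": 0.43},{"dx": -0.03,"dy": -0.167,"dz": 0,"wx": 0,"wy": 0,"wz": 0,"gripper": 0.43},{"dx": -0.03,"dy": -0.167,"dz": 0,"wx": 0,"wy": 0,"wz": 0,"gripper": 0.43},{"dx": -0.03,"dy": -0.167,"dz": 0,"wx": 0,"wy": 0,"wz": 0,"gripper": 0.43},{"dx": -0.03,"dy": -0.167,"dz": 0,"wx": 0,"wy": 0,"wz": 0,"gripper": 0.43}]'

```text
clock: 19.85
position: [0.5571, 0.0684, 0.1629]
eef_rot: [180.0, 0.0, -2.7]
contact_force: [-0.5, -0.5, -0.2]
gripper_width: 0.0398
grip_force: 0.0
```

```bash
python3 - <<'E'
from h import *
s=rep('blue','pics/w19.npy');w=white(s);o=big(masks(s)["orange"]);print(w.sum(),o.sum())
g=s["frame"]
line_u(s,w);line_u(s,o)
# edge between plates, print transitions
for c in (230,256,280):
    r=np.where(g[:,c].astype(int).sum(1)>250)[0];r0=r[0]
    print(c,[(i,g[i,c].tolist(),w2p(ray(s,[c,i],.045)*1000)[0,0].round(1)) for i in range(r0-2,r0+4)])
q=get("scene")["frame"];d=cv2.absdiff(q,np.load("pics/scene0.npy",allow_pickle=True).item()["frame"]).max(2)
for n,p in dict(weight=(324,266),bottle=(396,338),jar=(512,388),beaker=(652,405),flask=(588,490),wash=(207,200),cup=(238,170)).items():
    x,y=int(p[0]*.64),int(p[1]*.64);print(n,d[y-8:y+9,x-8:x+9].mean().round(2))
cv2.imwrite("pics/w19.png",cv2.resize(g[:,:,::-1],(800,600)))
E
```

```text
TCP [[14.8  3.4]] 0.1629 yawrel 0.05 F [-0.5 -0.5 -0.2] t 19.85
blue plinth-frame [[120.5 -91.5]] [80. 98.] yaw rel -0.02 mean [[120.5 -91.5]]
316 317
line u 130.0 v -91.0 slope deg 0.03
line u 130.1 v 114.1 slope deg 0.03
230 [(68, [8, 10, 12], np.float64(132.1)), (69, [33, 33, 34], np.float64(131.1)), (70, [99, 96, 90], np.float64(130.2)), (71, [158, 147, 127], np.float64(129.2)), (72, [164, 151, 124], np.float64(128.3)), (73, [163, 150, 124], np.float64(127.3))]
256 [(68, [8, 6, 6], np.float64(132.1)), (69, [33, 32, 34], np.float64(131.1)), (70, [98, 95, 89], np.float64(130.2)), (71, [159, 150, 129], np.float64(129.2)), (72, [164, 151, 125], np.float64(128.3)), (73, [164, 150, 124], np.float64(127.3))]
280 [(69, [24, 23, 25], np.float64(131.1)), (70, [84, 81, 74], np.float64(130.2)), (71, [156, 146, 124], np.float64(129.2)), (72, [162, 149, 123], np.float64(128.3)), (73, [162, 150, 123], np.float64(127.3)), (74, [162, 149, 123], np.float64(126.4))]
weight 1.37
bottle 1.25
jar 1.33
beaker 1.6
flask 1.64
wash 1.53
cup 1.61
```

View pics/w19.png

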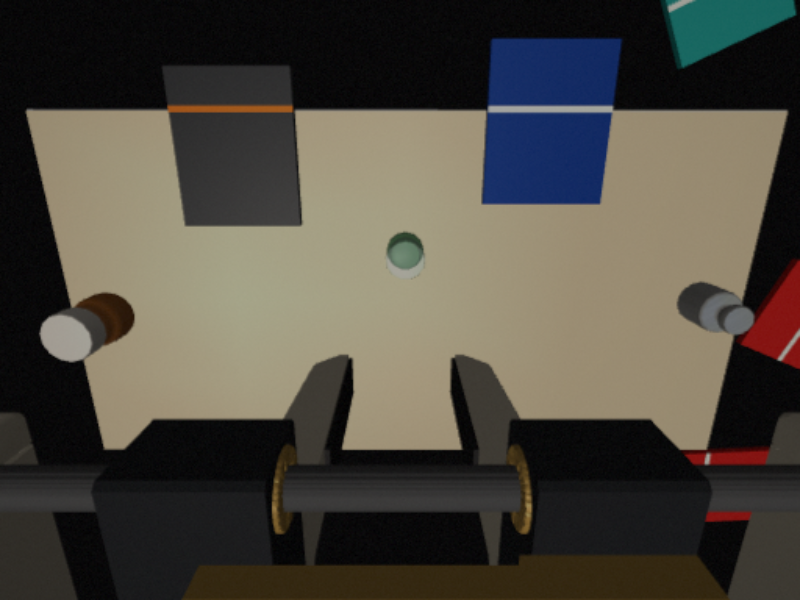

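Both lines lie on the edge: orange at row 108 (columns 168–293) and white at row 109 (columns 488–613), with the edge at row 110. They measure u = 130.1 and 130.0 mm against an edge at about 130, and are parallel to within 0.1°. Nothing else has moved.

```bash
python3 -c "
from cell import sign_off
print(sign_off())"
```

```text
the job is handed in; nothing more can be done
None
```

The job is handed in: the grey and blue plates lie flat with their lines over the plinth's front edge, measured within about 0.5 mm and 0.1° of parallel; the glassware is undisturbed, and the clock read about 20 s.

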